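# Press the retaining clip onto the turntable's pivot pin

## Task

The little brass clip on the turntable has to go onto the pivot pin: take the fork tool off the cork mat by its upright handle, and with the fork push the clip along the disc, mouth first, onto the groove of the pin until it snaps in, then press it firmly against its stop for a moment, with 10 N or more but never above 25 N. Touch the clip with the tool only and leave the other things on the bench alone. Then stand the tool back upright on the cork mat and let go.

Things in the scene. Friction and masses are not known exactly. Their poses are not given: they have to be found in the camera images.
- turntable: low turntable, fixed to the bench: grey base plate 150x150x10 mm, on it an aluminium disc of 200 mm diameter whose flat smooth top is 22 mm above the bench, z up. Origin on the pin's axis at the bench top. The steel pin stands in the disc's middle: its groove is a neck of 16 mm diameter from z 22 to 30 mm, above it a head of 22 mm diameter up to z 38 mm
- pin_axis (a point): point on the pin's axis at the level of the disc's top, 22 mm above the bench
- clip: flat U-shaped split clip of brass, 5 mm thick, loose on the disc about 60 mm from the pin, mouth roughly towards it. Local +x points out of the mouth (pushing direction), z up. Origin on its underside: the point that lies on the pin's axis when home. Bridge x -20 to -8 mm, 34 mm wide (rear half 30 mm), straight back at x = -20 mm; its front face, x = -8 mm, stops on the neck
- clip_lips (a point): middle of the clip's mouth, 2.5 mm ahead of the clip's origin, on its underside: on either side, at y +-8.5 mm, a round lip of 2.5 mm radius on a sprung jaw (12 mm gap, jaws 36 mm wide outside). The lips meet the neck about 9 mm before home and spring apart about 2 mm each on it; the force to push them over it rises to about 9 to 17 N
- clip_seat (a point): the clip's origin, on the pin's axis when home. The resistance falls away suddenly when the lips pass the neck's widest part, about 2.5 mm before home, and the clip jumps forward. Then the bridge stops on the neck and the force rises steeply again. Pressing it against this stop takes 10 N for 0.1 s; more than 25 N from the tool spoils the clip
- fork_tool: fork tool, about 150 g, standing upright on the cork mat on its 6 mm thick smooth steel blade. Origin under the handle's axis at the blade's underside; +x along the blade to the fork, z up. Blue square handle 18x18 mm, z 14 to 68 mm, flats along x and y; below it a ferrule 22x22 mm. Blade from x -26 mm, 30 mm wide, 50 mm at the fork
- fork_face (a point): middle of the fork's straight pushing face, on the blade's underside, 62 mm ahead (+x) of the handle's axis. Two prongs at its sides reach 12 mm further, with 38 mm between them: the back of the clip fits in between
- cork_rest: cork mat 150x110 mm, 6 mm thick, fixed to the bench, the tool's resting place. Origin at the centre of its underside, long side along its x
- brown_bottle: bystander: amber glass bottle with black cap, 41 mm diameter, 98 mm high, loose; origin at the centre of its underside
- borax_cone: bystander: round white tablet, 43 mm diameter, 15 mm high, loose; origin at the centre of its underside
- bangle_teal: bystander: open silver bangle with a teal stone, 72x88x37 mm, loose; origin at the centre of its underside

How it is judged:
On the way, in this order (a step that is already met when the one before it is completed fails the run):
1. the fork tool is lifted off the mat (z of fork_tool in the frame of cork_rest above 0.02 m), for 0.1 s.
2. the fork pushes on the clip (contact force between fork_tool and clip above 3 N), for 0.02 s.
3. the clip is home on the pin and the fork presses it against its stop (horizontal distance between clip_seat and pin_axis below 0.0016 m and angle between clip's own z axis and vertical below 0.1 rad and contact force between fork_tool and clip above 10 N), for 0.1 s.
At the end, for the whole second after the job is handed in: the clip lies flat on the disc, within 2 mm of its top, under the pin's head and fully home (its seat within 1.6 mm of the pin's axis), and the fork tool stands upright (within 0.1 rad), released and at rest, on the cork mat (horizontal distance between clip_seat and pin_axis below 0.0016 m and angle between each of clip, fork_tool's own z axis and vertical below 0.1 rad and z of clip_seat in the frame of pin_axis between -0.002 and 0.002 m and z of fork_tool in the frame of cork_rest between 0.003 and 0.009 m and contact force between fork_tool and cork_rest above 0.3 N and linear speed of each of fork_tool, clip below 0.02 m/s); the robot touches nothing.
It fails at once if more than 25 N between the fork tool and the clip (contact force between fork_tool and clip above 25 N).
It fails at once if the clip is touched by the robot itself (contact force between any of the fingers, the arm and clip above 0.5 N).
It fails at once if a bystander is moved by more than 15 mm (distance of any of brown_bottle, borax_cone, bangle_teal from where it was at the start of the episode above 0.015 m).
It also fails if it takes over 69 s, if anything falls off the work surface, if the arm or the gripper's body presses on something with over 40 N, if the wrist force passes 120 N, or if a joint passes its speed limit or range.

## Robot

A 6-joint arm with a two-finger parallel gripper is mounted at the origin on a cart in front of the work surface, level with it; the furniture and walls round the work are solid. World frame = base frame: x ahead of the robot, y to its left, z up, the work surface at z = 0. Lengths are in m, angles in rad, forces in N, time in s.
With the tool pointing down it reaches from about 0.3 to 0.775 m from the base axis. Payload 14.6 kg.
Tool frame: the origin (TCP) lies on the front face of the gripper's body, between the roots of the fingers; the fingertips stand 97 mm ahead of it and the grasp point (between the pads) lies 78 mm ahead of it; z points along the fingers, y is the direction in which the jaws open and shut (so a half turn about z gives the same grasp; the last joint's range is limited). The gripper opens to 94 mm and grips with 3 to 60 N. Pads are 16 mm wide; open, the fingers measure 119 mm over their backs; the gripper's body (75 mm by 177 mm) begins 78 mm behind the grasp point.
Start: joints at [-1.263, 0.3, 1.521, -0, 1.321, -0.067], TCP at [0.201, -0.512, 0.303] pointing down, gripper open.
Joint ranges: [-3.03, 3.03], [-0.79, 2.21], [0.23, 2.52], [-1.04, 4.18], [0, 3.07], [-2.55, 2.55]. Speed limits (rad/s): [2.22, 2.22, 2.57, 3.14, 3.14, 3.14].

## Interface

Orientations are given as [roll, pitch, yaw] about the fixed x, y, z axes, in that order (R = Rz(yaw) Ry(pitch) Rx(roll)).
In Python, from station import ctrl gives the robot as it stands. The module is installed in compiled form; this text tells all that it offers.
- The arm moves only by the shell command python3 -m pendant 'ROWS' [FORCE]. ROWS is JSON, a list of rows, each an object of numbers: "rx", "ry", "rz": the turn, a rotation vector about the tool's x, y, z each as a share of 4 degrees, from -1 to 1; "tx", "ty", "tz": the shift along the tool's x, y, z each as a share of 0.04 m, from -1 to 1; "grip": the gripper command: -1 is fully open, 1 is shut, values between are in proportion. A call has 1 to 8 rows; each row shifts and turns the pose as measured when the row begins, along the tool's axes as they then stand; what a row does not reach is not made up. A row lasts 1/12 s, in which the tool goes at most 41.7 mm and 7.16 degrees, less where a joint would pass 70% of its speed; a pose out of reach is approached as far as the arm can. A call with a number of a shift or a turn outside -1 to 1 is refused whole. A call with a gripper value outside its range is refused whole. The fingers move at their own pace and stop on an object; FORCE is the grip in N (left out, the last holds). Time passes only in rows, so rows that do not move let the fingers close. It gives the time, the measured TCP pose, the force and the opening at its end, in the units of the state.
- ctrl.get_obs(): the state, without advancing time (a new reading comes with each control period).
- ctrl.camera(name): name is "scene" or "side" or "wrist"; returns a dict with "pixels" (400x640x3 uint8, blue, green, red), "fx", "fy", "cx", "cy" (pixels), "world_from_camera" (4x4, takes a point from camera to world coordinates). Camera axes: x right, y up, looking along -z (the intrinsics and any distortion apply to the point x, -y, -z); pixel columns grow to the right and rows downward; lengths in m; the calibration is good to about 2 mm. The wrist camera is an equidistant fisheye: a pixel r from the principal point sees the ray r / f radians off the axis. A picture is of the moment at which its call begins. There is no depth.
- ctrl.hand_in(): hands the job in, once; it reports no verdict.
The state is a dict: "time_s": time; "qpos": joint angles; "joint_vel": joint speeds; "tau": joint torques, N m; "ee_pos": TCP position; "eef_rot": TCP orientation; "force": force on the tool from outside, world axes, zero at the start; "moment": the same for the moment, N m; "grip_width": finger opening in m.
Only numpy, scipy, OpenCV 4.12 (cv2) and the standard library are available. Lean on these libraries where they do the work, as an engineer would, in place of code of your own. Each camera call takes 0.05 s, during which the arm holds its last target.

## Working session

There is one attempt and no reset: what is moved stays moved. The work goes in short steps, Python scripts to look and compute and a shell command to move; the robot and the scene stay as the last step left them, time stands still between calls to the robot, and variables do not carry over. Pictures are saved under pics/ and viewed, and the job is handed in when it is done.

```bash
mkdir -p pics; ls; cat > h.py <<'E'
import numpy as np, cv2
from station import ctrl
def cam(n,fn=None):
    c=ctrl.camera(n)
    c['pixels']=np.array(c['pixels'])
    if fn: cv2.imwrite('pics/'+fn,c['pixels'])
    return c
def ray(c,u,v,fish=False):
    x=(u-c['cx'])/c['fx']; y=(v-c['cy'])/c['fy']
    if fish:
        r=np.hypot(x,y); s=np.sin(r)/r if r>1e-9 else 1
        d=np.array([x*s,y*s,np.cos(r)])
    else: d=np.array([x,y,1.])
    d=np.array([d[0],-d[1],-d[2]])
    T=np.array(c['world_from_camera'])
    return T[:3,3],T[:3,:3]@d/np.linalg.norm(d)
def onz(c,u,v,z,fish=False):
    o,d=ray(c,u,v,fish); return o+d*(z-o[2])/d[2]
def proj(c,p,fish=False):
    T=np.array(c['world_from_camera']); q=T[:3,:3].T@(np.array(p)-T[:3,3]); x,y,z=q[0],-q[1],-q[2]
    if fish:
        r=np.hypot(x,y); t=np.arctan2(r,z); k=t/r if r>0 else 0
        return c['cx']+c['fx']*x*k, c['cy']+c['fy']*y*k
    return c['cx']+c['fx']*x/z, c['cy']+c['fy']*y/z
E
python3 - <<'E'
from h import *
for n in ['scene','side','wrist']:
    c=cam(n,n+'0.png'); print(n,c['fx'],c['cx'],c['cy'],np.round(c['world_from_camera'],3).tolist(), [k for k in c])
o=ctrl.get_obs(); print(o)
E
```

```text
pics
scene 473.2665671836558 319.8384980081425 198.85636142680858 [[-0.734, 0.319, -0.6, -0.261], [-0.679, -0.353, 0.643, 0.86], [-0.007, 0.88, 0.476, 0.742], [0.0, 0.0, 0.0, 1.0]] ['pixels', 'fx', 'fy', 'cx', 'cy', 'world_from_camera']
side 460.251171302833 324.2747047683133 201.51989859785564 [[-0.863, 0.299, -0.406, 0.084], [-0.504, -0.52, 0.689, 0.836], [-0.005, 0.8, 0.6, 0.852], [0.0, 0.0, 0.0, 1.0]] ['pixels', 'fx', 'fy', 'cx', 'cy', 'world_from_camera']
wrist 309.70691628693146 314.0657171046204 197.96680705207027 [[0.366, 0.893, 0.262, 0.277], [-0.93, 0.352, 0.103, -0.481], [-0.0, -0.281, 0.96, 0.383], [0.0, 0.0, 0.0, 1.0]] ['pixels', 'fx', 'fy', 'cx', 'cy', 'world_from_camera']
{'time_s': 0.15, 'qpos': array([-1.26259283e+00,  3.00340288e-01,  1.52142547e+00,  5.17383414e-06,
        1.32066232e+00, -6.65761858e-02]), 'joint_vel': array([-0.00073227, -0.00199723, -0.0036266 , -0.00086204,  0.00070788,
        0.00154085]), 'tau': array([-1.90510182e-03, -5.31965482e+01, -3.52823031e+01,  7.07815890e-02,
        2.36197509e-02, -5.61704292e-05]), 'ee_pos': array([ 0.20131568, -0.51171986,  0.30222387]), 'eef_rot': array([-3.14075941e+00, -6.05792369e-05,  3.74778377e-01]), 'force': array([-0.32477025,  0.52180022, -0.27537385]), 'moment': array([0.00679857, 0.01755845, 0.0199666 ]), 'grip_width': 0.09389909471483535}
```

View pics/scene0.png

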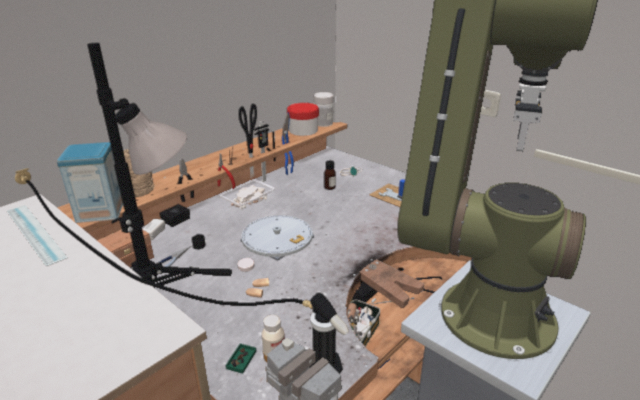

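View pics/side0.png

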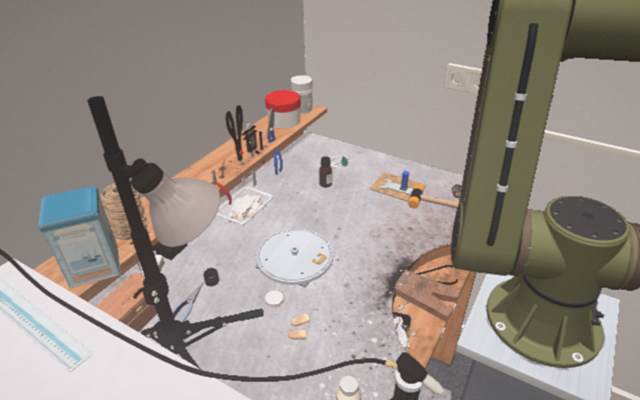

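View pics/wrist0.png

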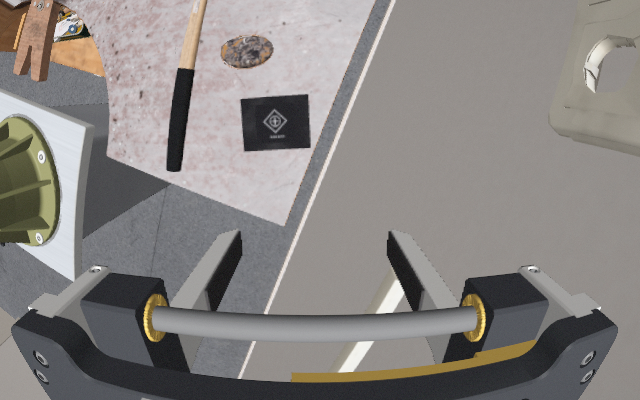

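The scene view shows the turntable at about (277,236), the clip at (297,239) and the blue handle at (403,187). In the side view they are at (295,255), (319,258) and (405,180). I'll zoom in on both.

```bash
python3 - <<'E'
from h import *
a=cv2.imread('pics/side0.png'); b=cv2.imread('pics/scene0.png')
t=cv2.resize(a[225:285,250:340],(800,533),interpolation=cv2.INTER_CUBIC);cv2.imwrite('pics/s1.png',t)
t=cv2.resize(a[160:220,360:450],(800,533),interpolation=cv2.INTER_CUBIC);cv2.imwrite('pics/s2.png',t)
c=cam('side');d=cam('scene')
for n,cc,l in [('side',c,[('pin',295,250,.038),('clip',319,258,.025),('tool',405,173,.074),('mat',398,187,.006),('bottle',325,184,0),('cone',274,298,.015),('bang',343,162,0.01),('hammer',416,198,.02)]),('scene',d,[('pin',277,229,.038),('clip',297,239,.025),('tool',403,181,.074),('bottle',330,186,0),('bang',350,172,.01),('cone',246,264,.015)])]:
    for nm,u,v,z in l: print(n,nm,np.round(onz(cc,u,v,z),3))
E
```

```text
side pin [0.596 0.119 0.038]
side clip [0.534 0.102 0.025]
side tool [ 0.47  -0.308  0.074]
side mat [ 0.492 -0.321  0.006]
side bottle [ 0.707 -0.226  0.   ]
side cone [0.562 0.263 0.015]
side bang [ 0.713 -0.36   0.01 ]
side hammer [ 0.415 -0.275  0.02 ]
scene pin [0.595 0.12  0.038]
scene clip [0.532 0.104 0.025]
scene tool [ 0.466 -0.307  0.074]
scene bottle [ 0.712 -0.235  0.   ]
scene bang [ 0.72  -0.352  0.01 ]
scene cone [0.557 0.264 0.015]
```

View pics/s1.png

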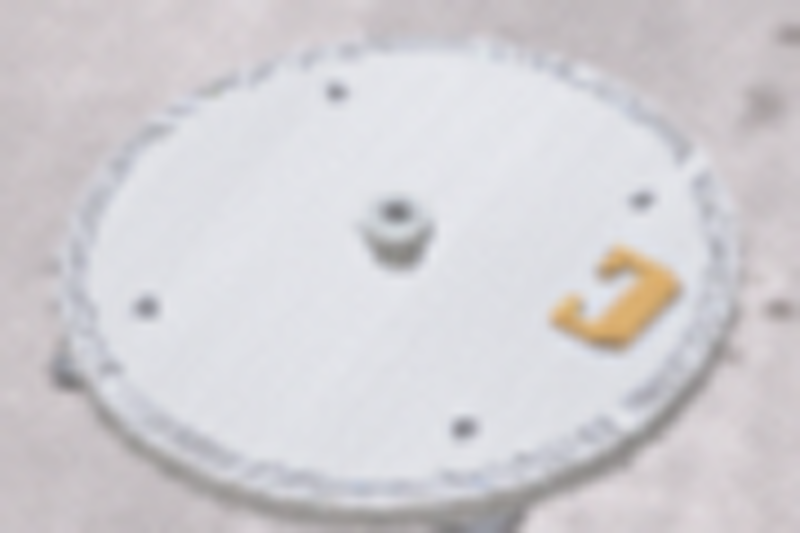

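View pics/s2.png

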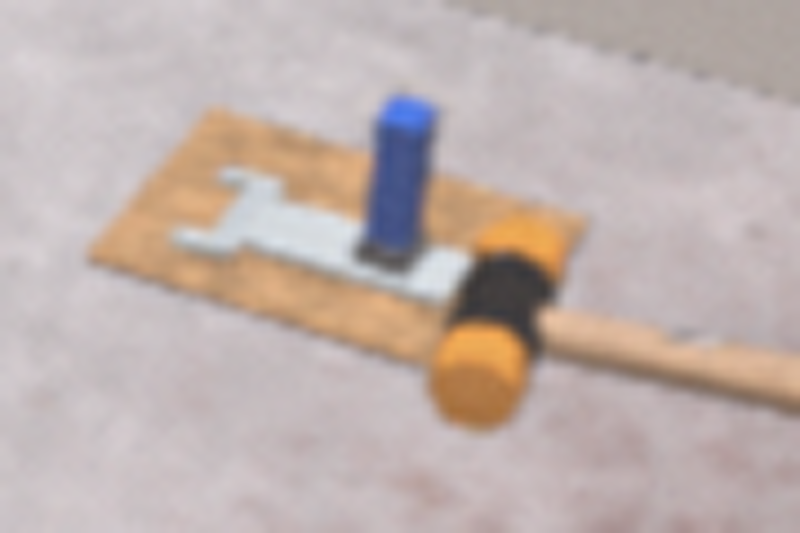

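```bash
python3 - <<'E'
from h import *
c=cam('side')
def P(u,v,z,off,): return onz(c,u*90/800+off[0],v*60/533+off[1],z)
o=(360,160)
h=P(390,250,.014,o); f1=P(232,176,.012,o); f2=P(182,240,.012,o); t=P(405,108,.074,o)
print('h',h,'top',t,'tips',f1,f2); m=(f1+f2)/2; d=m-t; print('tool yaw',np.degrees(np.arctan2(d[1],d[0])),np.hypot(d[0],d[1]))
print('mat',P(215,108,.006,o),P(90,262,.006,o),P(585,215,.006,o))
o=(250,225)
a=P(560,318,.027,o);b=P(612,258,.027,o);e=P(615,345,.027,o);g=P(680,285,.027,o)
for k in (a,b,e,g): print(k)
d=(a+b)/2-(e+g)/2; print('clip yaw',np.degrees(np.arctan2(d[1],d[0])))
E
```

```text
h [ 0.46966547 -0.31314307  0.014     ] top [ 0.47037481 -0.31293149  0.074     ] tips [ 0.53850913 -0.33087825  0.012     ] [ 0.53723255 -0.2847033   0.012     ]
tool yaw 4.3554215773219225 0.06769151123808799
mat [ 0.56604032 -0.37780998  0.006     ] [ 0.56316035 -0.26388753  0.006     ] [ 0.42066368 -0.37979926  0.006     ]
[0.54065984 0.11972196 0.027     ]
[0.54051673 0.09085718 0.027     ]
[0.52138868 0.12123096 0.027     ]
[0.51766422 0.09073101 0.027     ]
clip yaw -1.8802228373358232
```

```bash
python3 -m pendant '[{"tx":0.9,"ty":-0.25,"rz":-1,"grip":-1},{"tx":0.95,"ty":-0.2,"rz":-1},{"tx":0.95,"ty":-0.1,"rz":-1},{"tx":0.95,"ty":0,"rz":-1},{"tx":0.95,"ty":0.05,"rz":-1},{"tx":0.9,"ty":0.1,"rz":-1},{"tx":0.9,"ty":0.2,"rz":-1},{"tx":0.5,"ty":0.2,"rz":-1}]'; python3 -c "
from h import *
o=ctrl.get_obs();print(o['eef_rot'],o['ee_pos'])"
```

```text
[-3.14123627e+00 -2.27128648e-05  3.74789677e-01] [ 0.20133039 -0.51177298  0.30247919]$[0]: bad value
```

```bash
python3 -m pendant '[{"rx":0,"ry":0,"rz":-1,"tx":0.9,"ty":-0.25,"tz":0,"grip":-1}]'; echo; python3 -m pendant '[{"rz":-1,"tx":0.9,"ty":-0.2,"grip":-1}]'
```

```text
time_s: 0.38
ee_pos: [0.2285, -0.4912, 0.3022]
eef_rot: [-3.141, 0.001, 0.439]
force: [0.7, -0.3, -0.1]
grip_width: 0.0943
$[0]: bad value
```

```bash
python3 -m pendant '[{"rx":0,"ry":0,"rz":-1,"tx":0.9,"ty":-0.2,"tz":0,"grip":-1},{"rx":0,"ry":0,"rz":-1,"tx":0.9,"ty":-0.1,"tz":0,"grip":-1},{"rx":0,"ry":0,"rz":-1,"tx":0.9,"ty":0,"tz":0,"grip":-1},{"rx":0,"ry":0,"rz":-1,"tx":0.9,"ty":0.05,"tz":0,"grip":-1},{"rx":0,"ry":0,"rz":-1,"tx":0.9,"ty":0.1,"tz":0,"grip":-1},{"rx":0,"ry":0,"rz":-1,"tx":0.9,"ty":0.2,"tz":0,"grip":-1},{"rx":0,"ry":0,"rz":-1,"tx":0.9,"ty":0.3,"tz":0,"grip":-1},{"rx":0,"ry":0,"rz":-1,"tx":0,"ty":0,"tz":0,"grip":-1}]'
```

```text
time_s: 1.05
ee_pos: [0.4498, -0.3359, 0.3018]
eef_rot: [-3.141, -0.001, 1.023]
force: [-0.4, -0.0, -0.6]
grip_width: 0.0938
```

```bash
python3 -m pendant '[{"rx":0,"ry":0,"rz":-1,"tx":0,"ty":0.3,"tz":0,"grip":-0.2},{"rx":0,"ry":0,"rz":-1,"tx":0,"ty":0,"tz":0,"grip":-0.2},{"rx":0,"ry":0,"rz":-1,"tx":0,"ty":0,"tz":0,"grip":-0.2},{"rx":0,"ry":0,"rz":-1,"tx":0,"ty":0,"tz":0,"grip":-0.2},{"rx":0,"ry":0,"rz":-1,"tx":0,"ty":0,"tz":0,"grip":-0.2},{"rx":0,"ry":0,"rz":-1,"tx":0,"ty":0,"tz":0,"grip":-0.2},{"rx":0,"ry":0,"rz":-1,"tx":0,"ty":0,"tz":0,"grip":-0.2},{"rx":0,"ry":0,"rz":-1,"tx":0,"ty":0,"tz":0,"grip":-0.2}]'; python3 -c "
from h import *
c=cam('wrist','w1.png')"
```

```text
time_s: 1.72
ee_pos: [0.4634, -0.3393, 0.3005]
eef_rot: [-3.14, -0.002, 1.617]
force: [-0.0, 0.4, -0.0]
grip_width: 0.0563
```

View pics/w1.png

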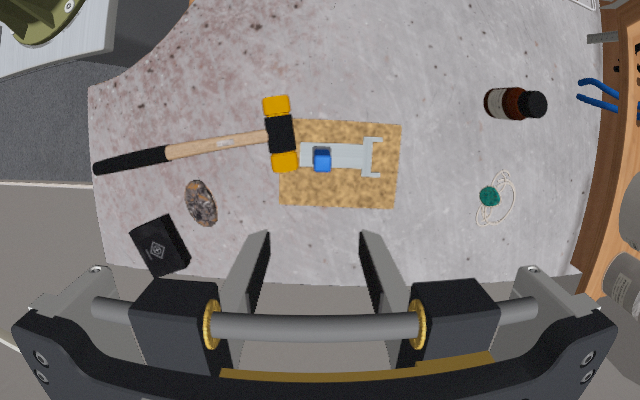

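The wrist view shows the blue handle at (322,158), the fork at (372,157), the mat spanning (280..402, 119..210) and the mallet head at (281,134). I'll zoom in.

```bash
python3 - <<'E'
from h import *
a=cv2.imread('pics/w1.png')
cv2.imwrite('pics/w1z.png',cv2.resize(a[100:220,260:420],(800,600),interpolation=cv2.INTER_CUBIC))
E
```

```text
(no output)
```

View pics/w1z.png

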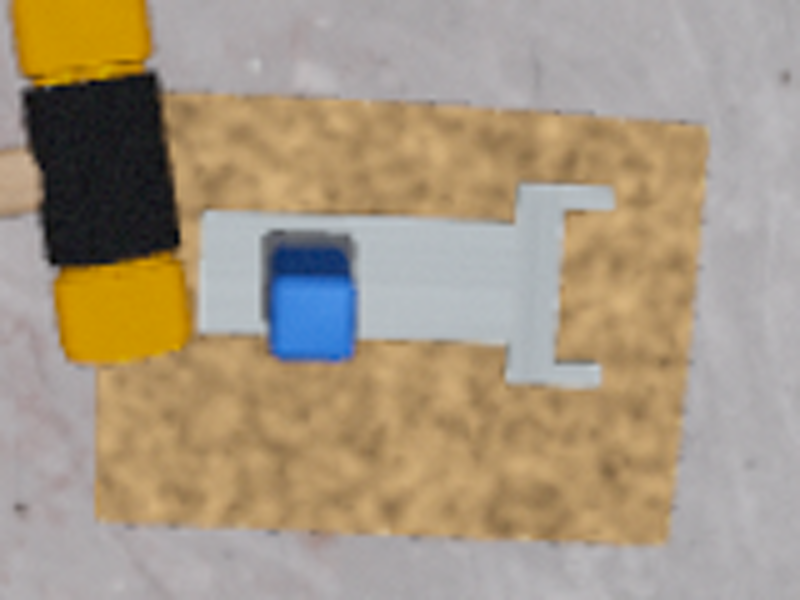

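```bash
python3 - <<'E'
from h import *
c=cam('wrist')
P=lambda u,v,z: onz(c,260+u/5-.4,100+v/5-.4,z,True)
top=P(314,318,.074)
rl=(P(203,211,.012)+P(200,332,.012))/2   # rear mid
ff=(P(563,212,.012)+P(555,362,.012))/2
tp=(P(613,198,.012)+P(600,376,.012))/2
print('top',top,'rear',rl,'face',ff,'tips',tp)
for e in(ff,tp): d=e-rl; print(np.degrees(np.arctan2(d[1],d[0])),np.hypot(*d[:2]))
print('axis from blade', rl+(ff-rl)*26/88)
print('fork edge dir', P(613,198,.012)-P(600,376,.012),P(203,211,.012)-P(200,332,.012))
print('mat',P(708,125,.006),P(668,545,.006),P(97,521,.006))
print('mallet',P(190,345,.03),P(60,360,.03))
print(ctrl.get_obs()['ee_pos'],ctrl.get_obs()['eef_rot'])
E
```

```text
top [ 0.46938237 -0.30963211  0.074     ] rear [ 0.44390162 -0.31040785  0.012     ] face [ 0.5307862  -0.30914111  0.012     ] tips [ 0.54267647 -0.30835642  0.012     ]
0.8352871456008029 0.08689381228173436
1.1897852219153318 0.09879614352485958
axis from blade [ 0.46957207 -0.31003358  0.012     ]
fork edge dir [-0.00091125  0.04422821  0.        ] [-0.00056604  0.02949954  0.        ]
mat [ 0.56626131 -0.26649527  0.006     ] [ 0.56772213 -0.37527513  0.006     ] [ 0.41961284 -0.37636405  0.006     ]
mallet [ 0.4427042  -0.32499417  0.03      ] [ 0.41252784 -0.32995648  0.03      ]
[ 0.46342768 -0.33930546  0.30050123] [-3.13991240e+00 -2.22391838e-03  1.61510402e+00]
```

```bash
python3 -m pendant '[{"rx":0,"ry":0,"rz":0.4,"tx":0.73,"ty":0.15,"tz":0,"grip":0.32},{"rx":0,"ry":0,"rz":0,"tx":0,"ty":0,"tz":1,"grip":0.32},{"rx":0,"ry":0,"rz":0,"tx":0,"ty":0,"tz":1,"grip":0.32},{"rx":0,"ry":0,"rz":0,"tx":0,"ty":0,"tz":0,"grip":0.32},{"rx":0,"ry":0,"rz":0,"tx":0,"ty":0,"tz":0,"grip":0.32}]'; python3 -c "
from h import *
c=cam('wrist','w2.png')"
```

```text
time_s: 2.23
ee_pos: [0.4687, -0.3091, 0.2209]
eef_rot: [3.14, 0.001, 1.572]
force: [0.3, -0.0, 0.9]
grip_width: 0.0323
```

View pics/w2.png

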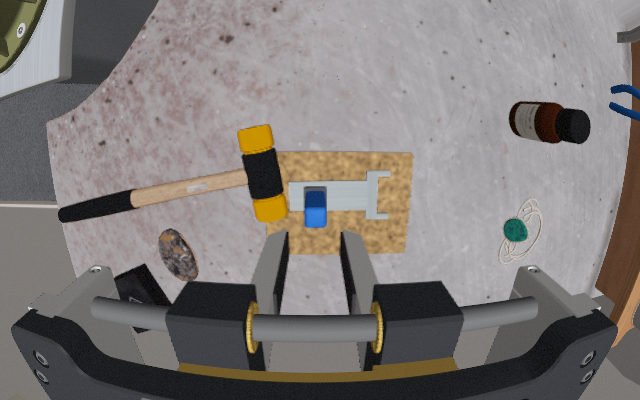

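The handle is centred between the fingers, and the mallet's front edge is at (288,210), just clear. I'll go down in steps and check.

```bash
python3 -m pendant '[{"rx":0,"ry":0,"rz":-0.2,"tx":-0.02,"ty":0.02,"tz":0.75,"grip":0.32},{"rx":0,"ry":0,"rz":0,"tx":0,"ty":0,"tz":0.5,"grip":0.32},{"rx":0,"ry":0,"rz":0,"tx":0,"ty":0,"tz":0,"grip":0.32}]'; python3 -c "
from h import *
c=cam('wrist','w3.png')"
```

```text
time_s: 2.53
ee_pos: [0.4714, -0.3121, 0.1765]
eef_rot: [3.133, 0.006, 1.583]
force: [0.4, -0.3, -0.1]
grip_width: 0.0322
```

View pics/w3.png

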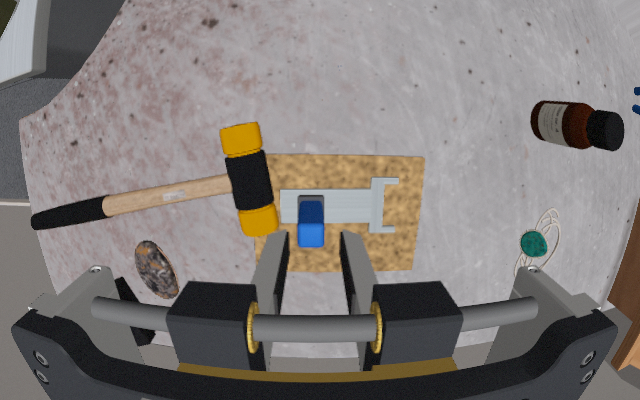

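```bash
python3 -m pendant '[{"rx":-0.09,"ry":0.12,"rz":0,"tx":0.05,"ty":-0.05,"tz":0.4,"grip":0.32},{"rx":0,"ry":0,"rz":0,"tx":0,"ty":0,"tz":0.4,"grip":0.32},{"rx":0,"ry":0,"rz":0,"tx":0,"ty":0,"tz":0.15,"grip":0.32},{"rx":0,"ry":0,"rz":0,"tx":0,"ty":0,"tz":0,"grip":0.32}]'; python3 -c "
from h import *
c=cam('wrist','w4.png')"
```

```text
time_s: 2.92
ee_pos: [0.4732, -0.3132, 0.1493]
eef_rot: [3.116, 0.006, 1.581]
force: [0.1, -0.1, -0.7]
grip_width: 0.0318
```

View pics/w4.png

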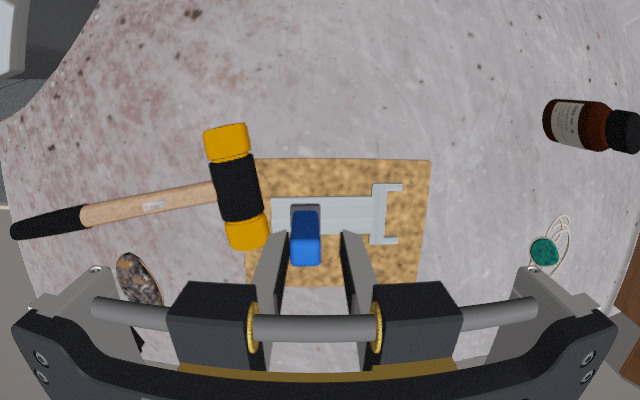

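```bash
python3 -c "
from h import *
o=ctrl.get_obs()
for k in o: print(k,np.round(o[k],4))"
```

```text
time_s 2.9667
qpos [-0.6528  0.4991  1.6259  0.0138  0.9915 -0.6701]
joint_vel [ 0.0006 -0.0085 -0.0019 -0.0003 -0.0015 -0.0004]
tau [ 6.22000e-02 -5.66766e+01 -2.84203e+01  8.04000e-02 -1.59800e-01
 -9.40000e-03]
ee_pos [ 0.4734 -0.3133  0.15  ]
eef_rot [3.1146 0.0064 1.5806]
force [0.5244 0.1507 0.329 ]
moment [-0.0385 -0.0737  0.0281]
grip_width 0.0314
```

```bash
python3 -m pendant '[{"rx":0.39,"ry":0.09,"rz":-0.1,"tx":0.08,"ty":-0.1,"tz":0,"grip":0.32},{"rx":0,"ry":0,"rz":0,"tx":0,"ty":0,"tz":0,"grip":0.32}]'; python3 -c "
from h import *
o=ctrl.get_obs()
print(o['ee_pos'],o['eef_rot'],o['force'])"
```

```text
time_s: 3.13
ee_pos: [0.47, -0.3109, 0.1532]
eef_rot: [3.14, 0.002, 1.587]
force: [0.7, -0.3, 0.2]
grip_width: 0.0321
[ 0.47002894 -0.31087673  0.15322851] [3.14004705e+00 2.23344599e-03 1.58731899e+00] [ 0.73500494 -0.28073603  0.19804486]
```

Now down 17 mm slowly, with small rows.

```bash
python3 -m pendant '[{"rx":0,"ry":0.02,"rz":0,"tx":0.02,"ty":0,"tz":0.22,"grip":0.32},{"rx":0.05,"ry":0,"rz":0,"tx":0,"ty":0,"tz":0.22,"grip":0.32},{"rx":0,"ry":0,"rz":0,"tx":0,"ty":0,"tz":0,"grip":0.32}]'; python3 -c "
from h import *
o=ctrl.get_obs()
print(o['ee_pos'],o['eef_rot'],o['force'])"
```

```text
time_s: 3.38
ee_pos: [0.4712, -0.3109, 0.1373]
eef_rot: [3.138, 0.004, 1.587]
force: [0.2, -0.4, 0.2]
grip_width: 0.032
[ 0.47124141 -0.31090787  0.13734905] [3.13831799 0.00414531 1.5866937 ] [ 0.23803916 -0.39019811  0.22982915]
```

```bash
python3 -m pendant '[{"rx":0.05,"ry":0.06,"rz":0,"tx":0.02,"ty":-0.04,"tz":0.03,"grip":0.32},{"rx":0,"ry":0,"rz":0,"tx":0,"ty":0,"tz":0,"grip":0.5},{"rx":0,"ry":0,"rz":0,"tx":0,"ty":0,"tz":0,"grip":1},{"rx":0,"ry":0,"rz":0,"tx":0,"ty":0,"tz":0,"grip":1},{"rx":0,"ry":0,"rz":0,"tx":0,"ty":0,"tz":0,"grip":1},{"rx":0,"ry":0,"rz":0,"tx":0,"ty":0,"tz":0,"grip":1}]' 55; python3 -c "
from h import *
o=ctrl.get_obs()
print(o['ee_pos'],o['eef_rot'],o['force'])
cam('wrist','w5.png')"
```

```text
time_s: 3.88
ee_pos: [0.4695, -0.3101, 0.1354]
eef_rot: [-3.141, -0.001, 1.586]
force: [-0.3, 0.6, -1.3]
grip_width: 0.0174
[ 0.46951272 -0.31010046  0.13542138] [-3.14077174e+00 -1.25453548e-03  1.58629770e+00] [-0.34876591  0.6161215  -1.26250436]
```

View pics/w5.png

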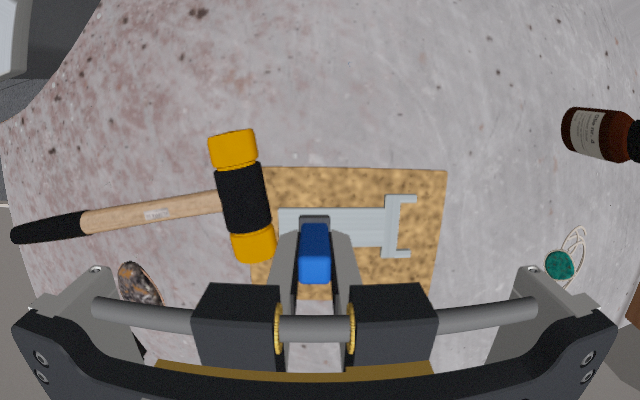

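Gripped at 17.4 mm. Lifting.

```bash
python3 -m pendant '[{"rx":0,"ry":0,"rz":0,"tx":0,"ty":0,"tz":-0.4,"grip":1},{"rx":0,"ry":0,"rz":0,"tx":0,"ty":0,"tz":-0.6,"grip":1},{"rx":0,"ry":0,"rz":0,"tx":0,"ty":0,"tz":-0.8,"grip":1},{"rx":0,"ry":0,"rz":0,"tx":0,"ty":0,"tz":-0.8,"grip":1},{"rx":0,"ry":0,"rz":0,"tx":0,"ty":0,"tz":0,"grip":1}]'; python3 -c "
from h import *
o=ctrl.get_obs()
print(o['ee_pos'],o['eef_rot'],o['force'],o['grip_width'])
cam('wrist','w6.png')"
```

```text
time_s: 4.35
ee_pos: [0.469, -0.3097, 0.2415]
eef_rot: [-3.137, -0.005, 1.586]
force: [0.4, -0.3, -0.1]
grip_width: 0.0177
[ 0.46902933 -0.30966575  0.2415232 ] [-3.13700356 -0.00459667  1.58624974] [ 0.35203028 -0.25790198 -0.06822276] 0.017707965017499157
```

View pics/w6.png

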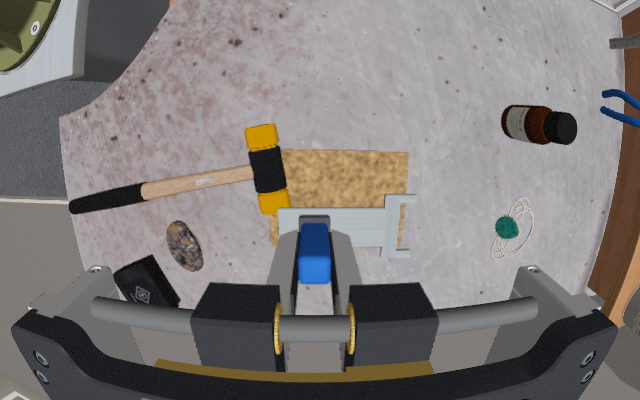

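```bash
python3 -m pendant '[{"rx":0,"ry":0,"rz":0,"tx":0.6,"ty":-0.15,"tz":0,"grip":1},{"rx":0,"ry":0,"rz":0,"tx":1,"ty":-0.2,"tz":0,"grip":1},{"rx":0,"ry":0,"rz":0,"tx":1,"ty":-0.2,"tz":0,"grip":1},{"rx":0,"ry":0,"rz":0,"tx":1,"ty":-0.2,"tz":0,"grip":1},{"rx":0,"ry":0,"rz":0,"tx":1,"ty":-0.2,"tz":0,"grip":1},{"rx":0,"ry":0,"rz":0,"tx":1,"ty":-0.15,"tz":0,"grip":1},{"rx":0,"ry":0,"rz":0,"tx":1,"ty":-0.1,"tz":0,"grip":1},{"rx":0,"ry":0,"rz":0,"tx":0.5,"ty":0,"tz":0,"grip":1}]';python3 -m pendant '[{"rx":0,"ry":0,"rz":0,"tx":0.3,"ty":0,"tz":0,"grip":1},{"rx":0,"ry":0,"rz":0,"tx":0,"ty":0,"tz":0,"grip":1}]'; python3 -c "
from h import *
o=ctrl.get_obs()
print(o['ee_pos'],o['eef_rot'],o['force'],o['grip_width'])
cam('wrist','w7.png')"
```

```text
time_s: 5.07
ee_pos: [0.4099, -0.0201, 0.2315]
eef_rot: [-3.125, -0.01, 1.578]
force: [0.1, -1.0, -1.3]
grip_width: 0.0176
time_s: 5.23
ee_pos: [0.4082, -0.0039, 0.2297]
eef_rot: [-3.122, -0.01, 1.582]
force: [-0.1, -1.3, -1.2]
grip_width: 0.0178
[ 0.40821576 -0.00392035  0.22968288] [-3.1218549  -0.01027577  1.58223269] [-0.06046202 -1.25137067 -1.18563054] 0.017809849996219727
```

View pics/w7.png

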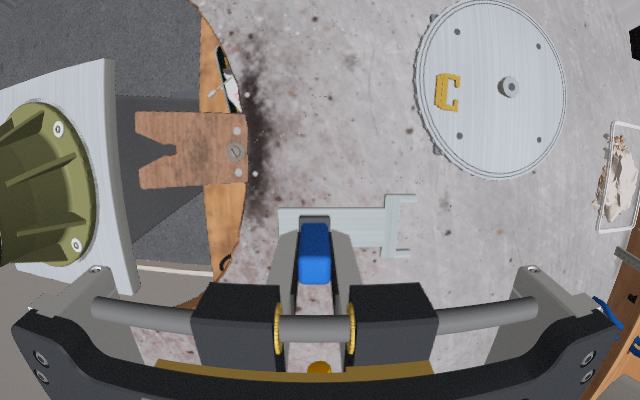

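```bash
python3 - <<'E'
from h import *
a=cv2.imread('pics/w7.png')
cv2.imwrite('pics/w7z.png',cv2.resize(a[45:135,420:540],(800,600),interpolation=cv2.INTER_CUBIC))
E
```

```text
(no output)
```

View pics/w7z.png

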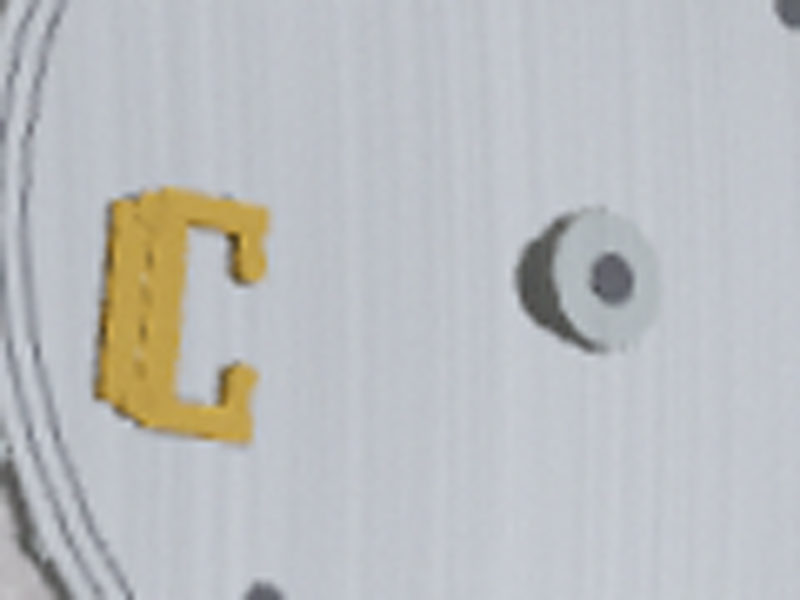

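```bash
python3 - <<'E'
from h import *
c=cam('wrist')
P=lambda u,v,z: onz(c,420+u/6.667-.4,45+v/6.667-.4,z,True)
pin=P(607,280,.038); a=P(270,210,.027);b=P(252,442,.027);e=P(190,228,.027);g=P(174,402,.027)
e2=P(115,200,.024);g2=P(98,398,.024); s1=P(160,190,.027);s2=P(146,425,.027)
for n,k in dict(pin=pin,a=a,b=b,e=e,g=g,e2=e2,g2=g2,s1=s1,s2=s2).items(): print(n,np.round(k,4))
for p,q in((a,b),(e,g),(e2,g2),(s1,s2)): d=p-q; print('yaw',np.degrees(np.arctan2(d[1],d[0]))-90,np.hypot(*d[:2]))
for p,q in((a,s1),(b,s2)): d=p-q; print('yaw',np.degrees(np.arctan2(d[1],d[0])),np.hypot(*d[:2]))
# pin other: disc circle from holes
C=lambda u,v,z: onz(c,u,v,z,True)
h=[C(457,32,.022),C(539,46,.022),C(459.5,135.5,.022),C(540,140,.022)]; print(np.round(h,4),np.mean(h,0))
# fork in hand
o=ctrl.get_obs(); print(o['ee_pos'],o['eef_rot'])
z=o['ee_pos'][2]-.1294+.006
for u,v in((278,208),(386,207),(380,257),(414,197),(410,257),(390,250),(393,203)): print(u,v,C(u,v,z))
E
```

```text
pin [0.5963 0.1171 0.038 ]
a [0.5427 0.1208 0.027 ]
b [0.5409 0.0862 0.027 ]
e [0.5298 0.1165 0.027 ]
g [0.528  0.0908 0.027 ]
e2 [0.5191 0.1197 0.024 ]
g2 [0.5172 0.0905 0.024 ]
s1 [0.5249 0.1215 0.027 ]
s2 [0.5237 0.0871 0.027 ]
yaw -2.99098498553964 0.034624355136231084
yaw -3.942143555807192 0.02573156078556215
yaw -3.6626255932649485 0.02929447077639046
yaw -2.010152262796524 0.03446215008262227
yaw -2.4489774005125367 0.01782013739363365
yaw -2.986601386238645 0.017229419627508975
[[0.542  0.1669 0.022 ]
 [0.6488 0.173  0.022 ]
 [0.5473 0.0621 0.022 ]
 [0.6546 0.0666 0.022 ]] [0.59816784 0.11713995 0.022     ]
[ 0.40857902 -0.00572392  0.22982625] [-3.12197529 -0.00991283  1.58105916]
278 208 [0.37989057 0.0113427  0.10642625]
386 207 [0.45564043 0.01334689 0.10642625]
380 257 [ 0.45465845 -0.02577502  0.10642625]
414 197 [0.47563954 0.02100339 0.10642625]
410 257 [ 0.47820578 -0.02613014  0.10642625]
390 250 [ 0.46174694 -0.02002401  0.10642625]
393 203 [0.46049046 0.01635548 0.10642625]
```

Pin at about (0.597,0.118), clip seat at (0.5375,0.104), clip yaw about -3°. I'll stage behind the clip, then level the tool.

```bash
python3 -m pendant '[{"rx":-0.28,"ry":-0.14,"rz":0.9,"tx":0.8,"ty":0.25,"tz":0,"grip":1},{"rx":0,"ry":0,"rz":0,"tx":0.9,"ty":0.25,"tz":0,"grip":1},{"rx":0,"ry":0,"rz":0,"tx":0.8,"ty":0.2,"tz":0.2,"grip":1},{"rx":0,"ry":0,"rz":0,"tx":0.1,"ty":0,"tz":0.2,"grip":1},{"rx":0,"ry":0,"rz":0,"tx":0,"ty":0,"tz":0,"grip":1}]'; python3 -c "
from h import *
o=ctrl.get_obs()
print(o['ee_pos'],o['eef_rot'],o['force'],o['grip_width'])
cam('wrist','w8.png')"
```

```text
time_s: 5.75
ee_pos: [0.4427, 0.0952, 0.2112]
eef_rot: [-3.141, 0.002, 1.507]
force: [-0.5, -0.6, -2.5]
grip_width: 0.0178
[0.44266825 0.09520164 0.2112139 ] [-3.14103254e+00  2.09409751e-03  1.50730977e+00] [-0.49658726 -0.55624542 -2.47218926] 0.01783607397909706
```

View pics/w8.png

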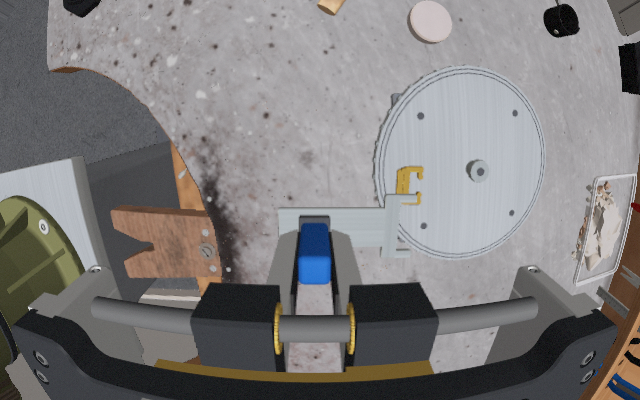

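```bash
python3 -m pendant '[{"rx":0,"ry":0.02,"rz":-0.16,"tx":0.35,"ty":-0.08,"tz":0.2,"grip":1},{"rx":0,"ry":0,"rz":0,"tx":0,"ty":0,"tz":0.3,"grip":1},{"rx":0,"ry":0,"rz":0,"tx":0,"ty":0,"tz":0.25,"grip":1},{"rx":0,"ry":0,"rz":0,"tx":0,"ty":0,"tz":0,"grip":1},{"rx":0,"ry":0,"rz":0,"tx":0,"ty":0,"tz":0,"grip":1}]'; python3 -c "
from h import *
o=ctrl.get_obs()
print(o['ee_pos'],o['eef_rot'],o['force'],o['grip_width'])
cam('wrist','w9.png')"
```

```text
time_s: 6.22
ee_pos: [0.4412, 0.1029, 0.1813]
eef_rot: [-3.141, 0.001, 1.512]
force: [-0.5, 0.9, -1.5]
grip_width: 0.0174
[0.44121338 0.102867   0.18134502] [-3.14144682e+00  1.31407451e-03  1.51174742e+00] [-0.54184962  0.9034592  -1.46094909] 0.01740582145952971
```

View pics/w9.png

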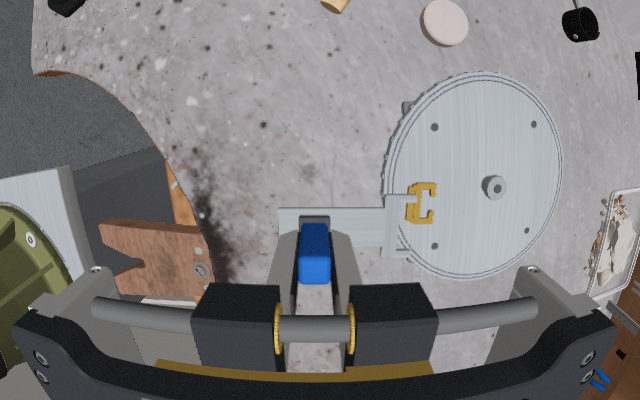

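```bash
python3 - <<'E'
from h import *
a=cv2.imread('pics/w9.png')
cv2.imwrite('pics/w9z.png',cv2.resize(a[160:265,380:520],(800,600),interpolation=cv2.INTER_CUBIC))
E
```

```text
(no output)
```

View pics/w9z.png

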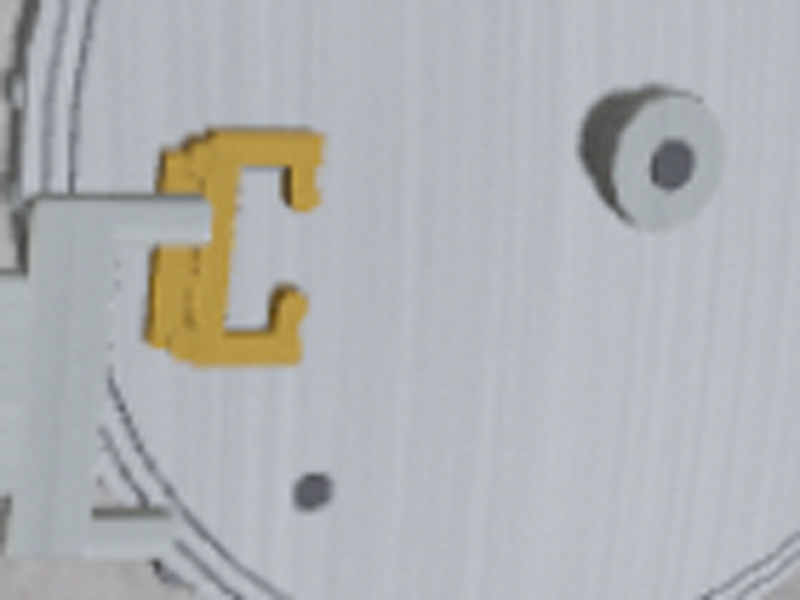

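```bash
python3 - <<'E'
from h import *
c=cam('wrist')
P=lambda u,v,z: onz(c,380+u/5.714-.4,160+v/5.714-.4,z,True)
L=dict(pin=P(668,160,.038),neckish=P(632,165,.0301),a=P(325,135,.027),b=P(301,362,.027),s1=P(210,131,.027),s2=P(194,364,.027),e2=P(163,155,.024),g2=P(149,343,.024))
o=ctrl.get_obs(); z=o['ee_pos'][2]-.1294+.006
L.update(f1=P(112,240,z),f2=P(95,510,z),t1=P(211,215,z),t2=P(180,530,z), fr=P(40,200,z))
for n,k in L.items(): print(n,np.round(k,4))
f=lambda p,q: print('yaw',np.degrees(np.arctan2(*(L[p]-L[q])[1::-1])),np.hypot(*(L[p]-L[q])[:2]))
f('a','b');f('s1','s2');f('e2','g2');f('a','s1');f('b','s2');f('t1','t2')
print(o['ee_pos'],o['eef_rot'])
E
```

```text
pin [0.5964 0.1195 0.038 ]
neckish [0.5949 0.1167 0.0301]
a [0.5429 0.1229 0.027 ]
b [0.5411 0.088  0.027 ]
s1 [0.5249 0.1244 0.027 ]
s2 [0.5239 0.089  0.027 ]
e2 [0.5188 0.1204 0.024 ]
g2 [0.5176 0.0917 0.024 ]
f1 [0.5018 0.1192 0.0583]
f2 [0.5009 0.0823 0.0583]
t1 [0.5148 0.1217 0.0583]
t2 [0.5129 0.0782 0.0583]
fr [0.4925 0.1249 0.0583]
yaw 87.14164155457435 0.03497644550809114
yaw 88.29834449676531 0.035339357750218826
yaw 87.52970867062369 0.028699356841467995
yaw -4.56907988043955 0.01802713160394643
yaw -3.462419192474329 0.017306666374395756
yaw 87.50765259622187 0.04358973108496752
[0.44128744 0.1031681  0.18166021] [3.14108214e+00 1.14765191e-03 1.51199338e+00]
```

```bash
python3 -m pendant '[{"rx":0,"ry":0,"rz":-0.1,"tx":0.2,"ty":-0.04,"tz":0.1,"grip":1},{"rx":0,"ry":0,"rz":0,"tx":0.03,"ty":0,"tz":0.3,"grip":1},{"rx":0,"ry":0,"rz":0,"tx":0,"ty":0,"tz":0.25,"grip":1},{"rx":0,"ry":0,"rz":0,"tx":0,"ty":0,"tz":0,"grip":1},{"rx":0,"ry":0,"rz":0,"tx":0,"ty":0,"tz":0,"grip":1}]'; python3 -c "
from h import *
o=ctrl.get_obs()
print(o['ee_pos'],o['eef_rot'],o['force'],o['grip_width'])
cam('wrist','w10.png')"
```

```text
time_s: 6.73
ee_pos: [0.441, 0.1133, 0.1561]
eef_rot: [3.137, 0.0, 1.519]
force: [0.5, 0.6, -0.1]
grip_width: 0.018
[0.44095816 0.11332824 0.15609692] [3.13748272e+00 2.19489480e-04 1.51902405e+00] [ 0.47096976  0.59793881 -0.0557773 ] 0.018044007422986136
```

View pics/w10.png

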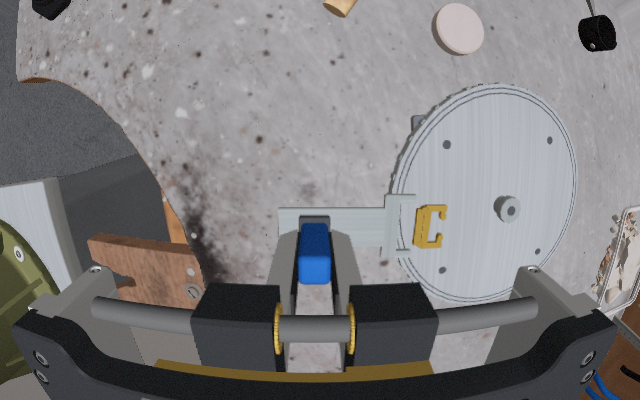

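```bash
python3 -m pendant '[{"rx":0.06,"ry":0,"rz":0,"tx":-0.08,"ty":-0.02,"tz":0.08,"grip":1},{"rx":0,"ry":0,"rz":0,"tx":0,"ty":0,"tz":0,"grip":1},{"rx":0,"ry":0,"rz":0,"tx":0,"ty":0,"tz":0,"grip":1}]'; python3 -c "
from h import *
o=ctrl.get_obs()
print(o['ee_pos'],o['eef_rot'],o['force'],o['grip_width'])
a=cam('wrist')['pixels']
cv2.imwrite('pics/w11z.png',cv2.resize(a[180:285,380:520],(800,600),interpolation=cv2.INTER_CUBIC))"
```

```text
time_s: 7.03
ee_pos: [0.4401, 0.1099, 0.1535]
eef_rot: [3.141, -0.0, 1.519]
force: [-0.2, 0.0, -2.2]
grip_width: 0.0179
[0.44013976 0.10992879 0.15348103] [ 3.14109233e+00 -1.16476035e-05  1.51928094e+00] [-0.16822534  0.01655968 -2.20326339] 0.017867546649002763
```

View pics/w11z.png

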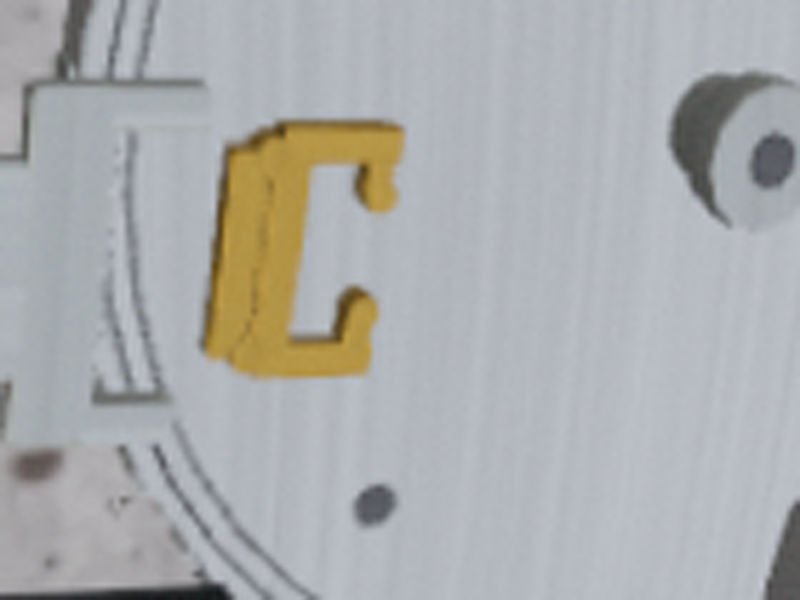

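```bash
cat > m.py <<'E'
from h import *
def run(off,k,pts,c=None):
    c=c or cam('wrist')
    return {n:onz(c,off[0]+u/k-.4,off[1]+v/k-.4,z,True) for n,(u,v,z) in pts.items()}
E
python3 - <<'E'
from m import *
L=run((380,180),5.714,dict(p1=(205,118,.0305),p2=(170,393,.0305),i1=(128,128,.0305),i2=(97,400,.0305),a=(404,128,.027),b=(371,372,.027),s1=(285,124,.027),s2=(262,376,.027),e=(230,150,.025),g=(207,353,.025),pin=(768,155,.038)))
o=ctrl.get_obs();th=o['eef_rot'][2]-np.pi/2;R=np.array([[np.cos(th),np.sin(th)],[-np.sin(th),np.cos(th)]])
for n,k in L.items(): print(n,np.round(k,4),'in fork frame',np.round(R@(k[:2]-o['ee_pos'][:2]),4))
E
```

```text
p1 [0.5129 0.1273 0.0305] in fork frame [0.0718 0.021 ]
p2 [0.5104 0.0895 0.0305] in fork frame [ 0.0712 -0.0168]
i1 [0.5028 0.1265 0.0305] in fork frame [0.0617 0.0198]
i2 [0.5003 0.0893 0.0305] in fork frame [ 0.0611 -0.0175]
a [0.5426 0.1232 0.027 ] in fork frame [0.1016 0.0185]
b [0.5412 0.0881 0.027 ] in fork frame [ 0.102  -0.0166]
s1 [0.5252 0.1247 0.027 ] in fork frame [0.0842 0.0191]
s2 [0.5247 0.0891 0.027 ] in fork frame [ 0.0855 -0.0165]
e [0.5185 0.121  0.025 ] in fork frame [0.0777 0.015 ]
g [0.5171 0.0923 0.025 ] in fork frame [ 0.0778 -0.0137]
pin [0.5961 0.1198 0.038 ] in fork frame [0.1552 0.0178]
```

```bash
python3 -m pendant '[{"rx":0,"ry":0,"rz":0,"tx":0,"ty":0.1,"tz":0,"grip":1},{"rx":0,"ry":0,"rz":0,"tx":0,"ty":0.1,"tz":0,"grip":1},{"rx":0,"ry":0,"rz":0,"tx":0,"ty":0.1,"tz":0,"grip":1},{"rx":0,"ry":0,"rz":0,"tx":0,"ty":0,"tz":0,"grip":1}]'; python3 -c "
from h import *
o=ctrl.get_obs()
print(o['ee_pos'],o['eef_rot'],o['force'],o['grip_width'])"
```

```text
time_s: 7.47
ee_pos: [0.4537, 0.1093, 0.1541]
eef_rot: [3.14, -0.0, 1.519]
force: [0.2, -0.9, -1.8]
grip_width: 0.0179
[0.45366663 0.10929938 0.15406341] [ 3.13986498e+00 -2.52231902e-04  1.51917103e+00] [ 0.1812359  -0.88486734 -1.83085682] 0.01790075779896422
```

```bash
python3 -m pendant '[{"rx":0.02,"ry":0,"rz":0,"tx":0,"ty":0,"tz":0.04,"grip":1},{"rx":0,"ry":0,"rz":0,"tx":0,"ty":0.01,"tz":0,"grip":1},{"rx":0,"ry":0,"rz":0,"tx":0,"ty":0.02,"tz":0,"grip":1}]'; python3 -c "
from h import *
o=ctrl.get_obs()
print(o['ee_pos'],o['eef_rot'],o['force'],o['grip_width'])
a=cam('wrist')['pixels']
cv2.imwrite('pics/w12z.png',cv2.resize(a[180:285,380:520],(800,600),interpolation=cv2.INTER_CUBIC))"
```

```text
time_s: 7.72
ee_pos: [0.4551, 0.1092, 0.1521]
eef_rot: [-3.141, -0.0, 1.519]
force: [-0.2, 0.8, -1.8]
grip_width: 0.0175
[0.45513313 0.10917709 0.15211154] [-3.14141689e+00 -1.63395618e-04  1.51905692e+00] [-0.239236    0.79104419 -1.81506973] 0.017483945514451496
```

View pics/w12z.png

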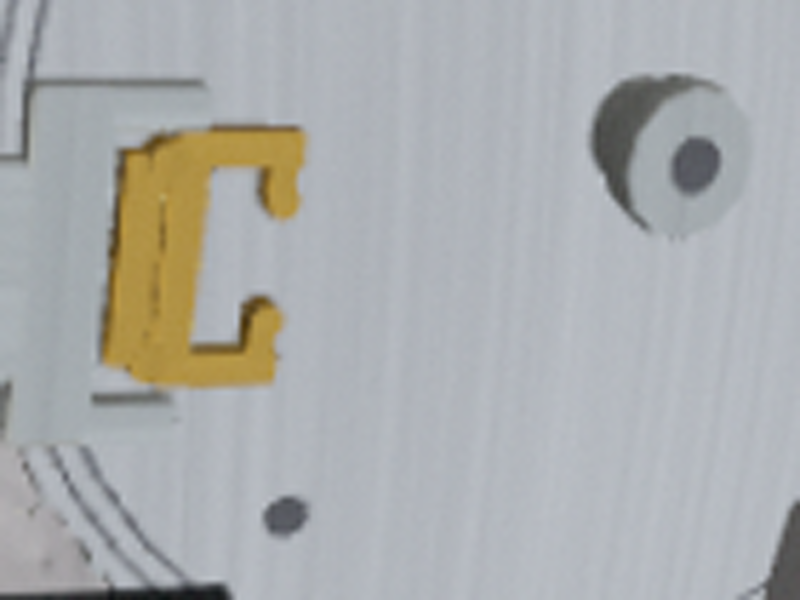

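```bash
python3 -m pendant '[{"rx":0,"ry":0,"rz":0,"tx":0,"ty":0.04,"tz":0,"grip":1},{"rx":0,"ry":0,"rz":-0.32,"tx":-0.046,"ty":0.058,"tz":0,"grip":1},{"rx":0,"ry":0,"rz":-0.32,"tx":-0.046,"ty":0.058,"tz":0,"grip":1},{"rx":0,"ry":0,"rz":-0.32,"tx":-0.046,"ty":0.058,"tz":0,"grip":1},{"rx":0,"ry":0,"rz":-0.32,"tx":-0.046,"ty":0.058,"tz":0,"grip":1},{"rx":0,"ry":0,"rz":0,"tx":0,"ty":0,"tz":0,"grip":1}]'; python3 -c "
from h import *
o=ctrl.get_obs()
print(o['ee_pos'],o['eef_rot'],o['force'],o['grip_width'])
a=cam('wrist')['pixels']
cv2.imwrite('pics/w13z.png',cv2.resize(a[180:285,380:520],(800,600),interpolation=cv2.INTER_CUBIC))"
```

```text
time_s: 8.27
ee_pos: [0.4664, 0.1014, 0.1521]
eef_rot: [-3.141, -0.0, 1.613]
force: [0.1, 0.1, -1.2]
grip_width: 0.0174
[0.46643529 0.10140843 0.15211714] [-3.14092431e+00 -1.63663739e-04  1.61283107e+00] [ 0.14753678  0.11447488 -1.19357363] 0.017433052900406042
```

View pics/w13z.png

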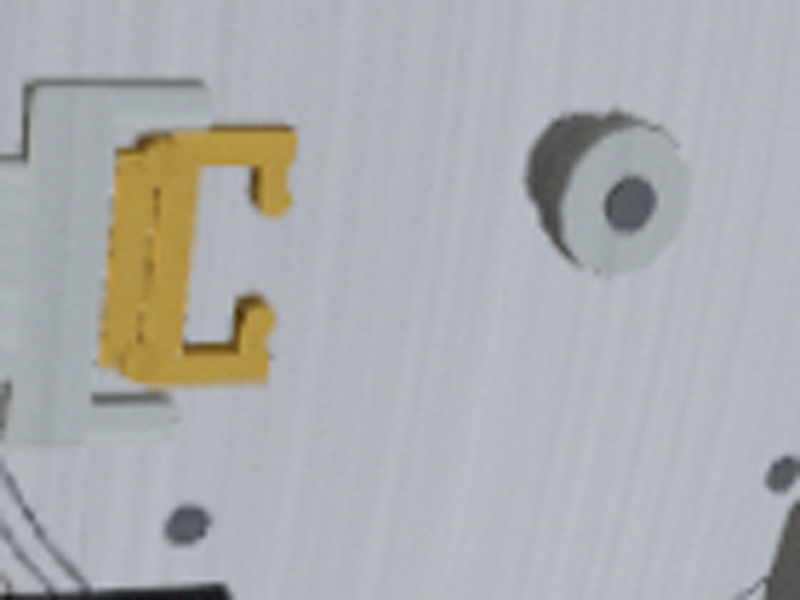

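```bash
python3 -m pendant '[{"rx":0,"ry":0,"rz":-0.32,"tx":-0.046,"ty":0.058,"tz":0,"grip":1},{"rx":0,"ry":0,"rz":-0.32,"tx":-0.046,"ty":0.058,"tz":0,"grip":1},{"rx":0,"ry":0,"rz":-0.32,"tx":-0.046,"ty":0.058,"tz":0,"grip":1},{"rx":0,"ry":0,"rz":-0.32,"tx":-0.046,"ty":0.058,"tz":0,"grip":1},{"rx":0,"ry":0,"rz":-0.32,"tx":-0.046,"ty":0.058,"tz":0,"grip":1},{"rx":0,"ry":0,"rz":-0.32,"tx":-0.046,"ty":0.058,"tz":0,"grip":1},{"rx":0,"ry":0,"rz":-0.32,"tx":-0.046,"ty":0.058,"tz":0,"grip":1},{"rx":0,"ry":0,"rz":0,"tx":0,"ty":0,"tz":0,"grip":1}]'; python3 -c "
from h import *
o=ctrl.get_obs()
print(o['ee_pos'],o['eef_rot'],o['force'],o['grip_width'])
a=cam('wrist')['pixels']
cv2.imwrite('pics/w14z.png',cv2.resize(a[180:285,380:520],(800,600),interpolation=cv2.INTER_CUBIC))"
```

```text
time_s: 8.98
ee_pos: [0.4833, 0.0909, 0.1519]
eef_rot: [-3.14, -0.001, 1.768]
force: [0.4, 0.1, -1.7]
grip_width: 0.0173
[0.48331922 0.0908959  0.1519086 ] [-3.13956352e+00 -5.88281994e-04  1.76838357e+00] [ 0.39934547  0.08039195 -1.728674  ] 0.017330605145231548
```

View pics/w14z.png

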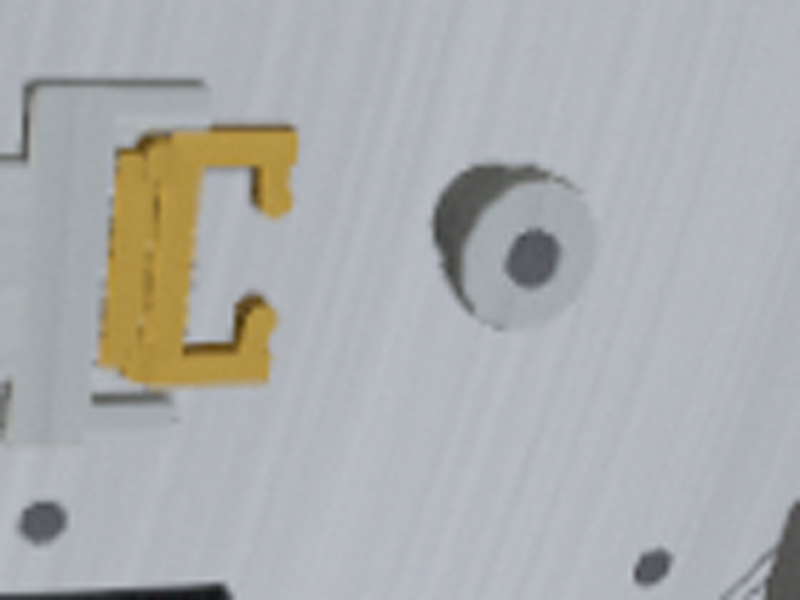

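```bash
python3 - <<'E'
from m import *
L=run((380,180),5.714,dict(p1=(205,118,.029),p2=(170,393,.029),a=(298,128,.027),b=(268,381,.027),s1=(210,126,.027),s2=(160,383,.027),la=(292,195,.027),lb=(276,315,.027),pin=(530,255,.038),holeP=(533,258,.038)))
o=ctrl.get_obs();th=o['eef_rot'][2]-np.pi/2;R=np.array([[np.cos(th),np.sin(th)],[-np.sin(th),np.cos(th)]])
for n,k in L.items(): print(n,np.round(k,4),'in fork frame',np.round(R@(k[:2]-o['ee_pos'][:2]),4))
h=np.array([.597,.118]); print('arm pin est in fork',R@(h-o['ee_pos'][:2]),np.degrees(th))
E
```

```text
p1 [0.549  0.1259 0.029 ] in fork frame [0.0715 0.0213]
p2 [0.5558 0.0887 0.029 ] in fork frame [ 0.0709 -0.0165]
a [0.5628 0.1267 0.027 ] in fork frame [0.0852 0.0194]
b [0.5701 0.0919 0.027 ] in fork frame [ 0.0856 -0.0162]
s1 [0.5508 0.1246 0.027 ] in fork frame [0.073  0.0197]
s2 [0.5548 0.0891 0.027 ] in fork frame [ 0.07   -0.0159]
la [0.5648 0.1178 0.027 ] in fork frame [0.0855 0.0103]
lb [0.568  0.1013 0.027 ] in fork frame [ 0.0854 -0.0065]
pin [0.5963 0.1191 0.038 ] in fork frame [0.1165 0.0054]
holeP [0.5969 0.1188 0.038 ] in fork frame [0.1171 0.005 ]
arm pin est in fork [0.11704595 0.00420113] 11.241544224083803
```

```bash
python3 -m pendant '[{"rx":0,"ry":0,"rz":-0.24,"tx":-0.035,"ty":0.062,"tz":0,"grip":1},{"rx":0,"ry":0,"rz":-0.24,"tx":-0.035,"ty":0.062,"tz":0,"grip":1},{"rx":0,"ry":0,"rz":-0.24,"tx":-0.035,"ty":0.062,"tz":0,"grip":1},{"rx":0,"ry":0,"rz":-0.24,"tx":-0.035,"ty":0.062,"tz":0,"grip":1},{"rx":0,"ry":0,"rz":-0.24,"tx":-0.035,"ty":0.062,"tz":0,"grip":1},{"rx":-0.02,"ry":0,"rz":-0.24,"tx":-0.035,"ty":0.062,"tz":0,"grip":1},{"rx":0,"ry":0,"rz":-0.24,"tx":-0.035,"ty":0.062,"tz":0,"grip":1},{"rx":0,"ry":0,"rz":0,"tx":0,"ty":0,"tz":0,"grip":1}]'; python3 -c "
from h import *
o=ctrl.get_obs()
print(o['ee_pos'],o['eef_rot'],o['force'],o['grip_width'])
a=cam('wrist')['pixels']
cv2.imwrite('pics/w15z.png',cv2.resize(a[180:285,380:520],(800,600),interpolation=cv2.INTER_CUBIC))"
```

```text
time_s: 9.75
ee_pos: [0.5039, 0.0856, 0.1518]
eef_rot: [-3.141, -0.001, 1.895]
force: [-0.4, -0.3, -2.2]
grip_width: 0.0175
[0.50388819 0.08561039 0.1517821 ] [-3.14071685e+00 -9.00680666e-04  1.89496142e+00] [-0.3898055  -0.27443441 -2.21327209] 0.0174925934718018
```

View pics/w15z.png

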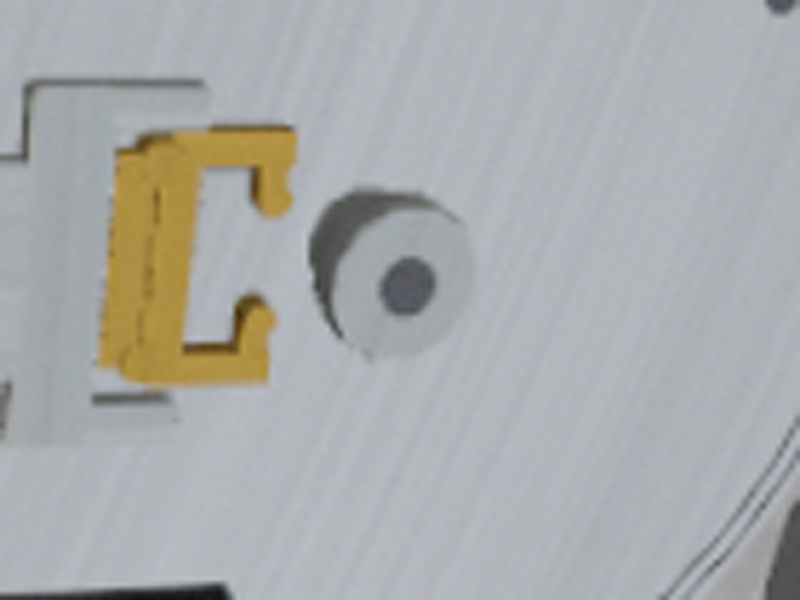

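```bash
python3 - <<'E'
from m import *
L=run((380,180),5.714,dict(a=(298,128,.027),b=(268,381,.027),la=(292,195,.027),lb=(276,315,.027),pin=(403,283,.038),pinb=(406,286,.038),neckL=(312,262,.0325)))
o=ctrl.get_obs();th=o['eef_rot'][2]-np.pi/2;R=np.array([[np.cos(th),np.sin(th)],[-np.sin(th),np.cos(th)]])
for n,k in L.items(): print(n,np.round(k,4),'in fork frame',np.round(R@(k[:2]-o['ee_pos'][:2]),4))
h=np.array([.597,.118]); print('arm pin est in fork',R@(h-o['ee_pos'][:2]),np.degrees(th))
E
```

```text
a [0.5784 0.1313 0.027 ] in fork frame [0.0855 0.0195]
b [0.59   0.0977 0.027 ] in fork frame [ 0.0859 -0.0161]
la [0.5815 0.1228 0.027 ] in fork frame [0.0857 0.0104]
lb [0.5868 0.1068 0.027 ] in fork frame [ 0.0857 -0.0064]
pin [0.5961 0.119  0.038 ] in fork frame [0.0984 0.0022]
pinb [0.5967 0.1188 0.038 ] in fork frame [0.0989 0.0018]
neckL [0.5854 0.1165 0.0325] in fork frame [0.0874 0.0032]
arm pin est in fork [0.09893001 0.00099148] 18.478929514981736
```

Lateral alignment is within about 0.3 mm with 18 mm to go. Straight forward to just before lip contact.

```bash
python3 -m pendant '[{"rx":0,"ry":0,"rz":0,"tx":0,"ty":0.05,"tz":0,"grip":1},{"rx":0,"ry":0,"rz":0,"tx":0,"ty":0.05,"tz":0,"grip":1},{"rx":0,"ry":0,"rz":0,"tx":0,"ty":0.05,"tz":0,"grip":1},{"rx":0,"ry":0,"rz":0,"tx":0,"ty":0.03,"tz":0,"grip":1},{"rx":0,"ry":0,"rz":0,"tx":0,"ty":0.01,"tz":0,"grip":1}]'; python3 -c "
from h import *
o=ctrl.get_obs()
print(o['ee_pos'],o['eef_rot'],o['force'],o['grip_width'])
a=cam('wrist')['pixels']
cv2.imwrite('pics/w16z.png',cv2.resize(a[180:285,380:520],(800,600),interpolation=cv2.INTER_CUBIC))"
```

```text
time_s: 10.27
ee_pos: [0.5111, 0.0885, 0.1517]
eef_rot: [-3.14, -0.001, 1.893]
force: [-0.5, -0.4, -0.1]
grip_width: 0.0177
[0.51107298 0.08849045 0.15169014] [-3.14004585e+00 -1.08103775e-03  1.89266916e+00] [-0.45232641 -0.44691169 -0.10005546] 0.01768758070171478
```

View pics/w16z.png

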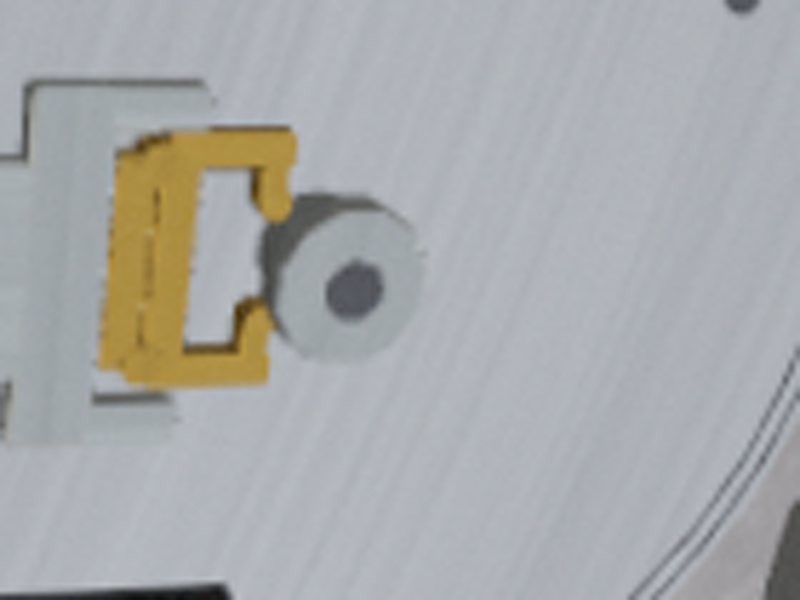

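```bash
python3 -m pendant '[{"rx":0,"ry":0,"rz":0,"tx":0,"ty":0.025,"tz":0,"grip":1},{"rx":0,"ry":0,"rz":0,"tx":0,"ty":0.025,"tz":0,"grip":1}]' 60; python3 -m pendant '[{"rx":0,"ry":0,"rz":0,"tx":0,"ty":0.025,"tz":0,"grip":1}]'
```

```text
time_s: 10.48
ee_pos: [0.513, 0.0892, 0.1516]
eef_rot: [-3.14, -0.001, 1.893]
force: [-1.2, -0.5, -0.4]
grip_width: 0.0176
time_s: 10.57
ee_pos: [0.5137, 0.0895, 0.1515]
eef_rot: [-3.139, -0.001, 1.893]
force: [-5.3, -1.4, 1.1]
grip_width: 0.0176
```

```bash
python3 -m pendant '[{"rx":0,"ry":0,"rz":0,"tx":0,"ty":0.025,"tz":0,"grip":1}]'
```

```text
time_s: 10.65
ee_pos: [0.5143, 0.0898, 0.1515]
eef_rot: [-3.137, -0.002, 1.893]
force: [-9.3, -2.6, 7.3]
grip_width: 0.0177
```

```bash
python3 -m pendant '[{"rx":-0.08,"ry":-0.03,"rz":0,"tx":0,"ty":0.02,"tz":-0.025,"grip":1}]'
```

```text
time_s: 10.73
ee_pos: [0.5144, 0.0899, 0.1521]
eef_rot: [-3.14, 0.0, 1.893]
force: [-7.1, -2.3, -2.2]
grip_width: 0.0176
```

```bash
python3 -c "
from h import *
o=ctrl.get_obs()
print(o['ee_pos'],o['eef_rot'],o['force'],o['grip_width'])
a=cam('wrist')['pixels']
cv2.imwrite('pics/w17z.png',cv2.resize(a[180:285,380:520],(800,600),interpolation=cv2.INTER_CUBIC))
o=ctrl.get_obs()
print(o['ee_pos'],o['eef_rot'],o['force'],o['grip_width'])"
```

```text
[0.51441041 0.08991148 0.15213894] [-3.13986282e+00  8.44432601e-05  1.89304245e+00] [-7.09875472 -2.32762519 -2.20081552] 0.01758109528043349
[0.51436826 0.08995676 0.15217553] [-3.14026812e+00  3.01169425e-04  1.89310108e+00] [-4.09428658 -0.07245121 -1.89208851] 0.017759129492574858
```

View pics/w17z.png

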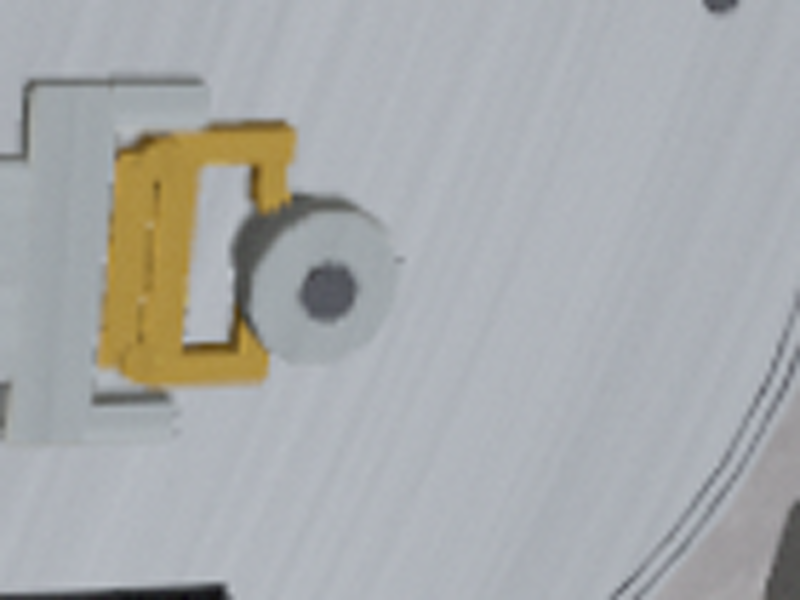

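```bash
python3 -m pendant '[{"rx":-0.05,"ry":0,"rz":0,"tx":0,"ty":0.03,"tz":-0.01,"grip":1}]'
```

```text
time_s: 10.87
ee_pos: [0.5145, 0.0901, 0.1519]
eef_rot: [-3.14, -0.0, 1.893]
force: [-8.2, -3.3, -2.5]
grip_width: 0.0172
```

```bash
python3 -m pendant '[{"rx":-0.05,"ry":0,"rz":0,"tx":0,"ty":0.03,"tz":-0.01,"grip":1}]'
```

```text
time_s: 10.95
ee_pos: [0.5146, 0.0903, 0.1516]
eef_rot: [-3.14, -0.001, 1.893]
force: [-6.7, -3.0, -0.5]
grip_width: 0.0177
```

```bash
python3 -m pendant '[{"rx":-0.05,"ry":0,"rz":0,"tx":0,"ty":0.03,"tz":-0.01,"grip":1}]'
```

```text
time_s: 11.03
ee_pos: [0.5148, 0.0903, 0.1515]
eef_rot: [-3.139, -0.001, 1.893]
force: [-9.0, -3.6, 4.6]
grip_width: 0.0176
```

```bash
python3 -m pendant '[{"rx":-0.08,"ry":0,"rz":0,"tx":0,"ty":0.04,"tz":-0.03,"grip":1}]'
```

```text
time_s: 11.12
ee_pos: [0.5151, 0.0905, 0.1519]
eef_rot: [-3.14, -0.002, 1.893]
force: [-9.0, -2.9, -2.0]
grip_width: 0.0175
```

```bash
python3 -m pendant '[{"rx":-0.06,"ry":0,"rz":0,"tx":0,"ty":0.04,"tz":-0.015,"grip":1}]'
```

```text
time_s: 11.2
ee_pos: [0.5154, 0.0906, 0.1517]
eef_rot: [-3.14, -0.002, 1.893]
force: [-8.7, -5.5, -1.2]
grip_width: 0.0177
```

```bash
python3 -m pendant '[{"rx":-0.06,"ry":0,"rz":0,"tx":0,"ty":0.045,"tz":-0.015,"grip":1}]'
```

```text
time_s: 11.28
ee_pos: [0.5159, 0.0907, 0.1515]
eef_rot: [-3.139, -0.002, 1.893]
force: [-9.1, -4.9, 3.1]
grip_width: 0.0175
```

```bash
python3 -m pendant '[{"rx":-0.08,"ry":-0.02,"rz":0,"tx":0,"ty":0.045,"tz":-0.03,"grip":1}]'
```

```text
time_s: 11.37
ee_pos: [0.5164, 0.0909, 0.1519]
eef_rot: [-3.14, -0.001, 1.893]
force: [-9.1, -3.9, -2.2]
grip_width: 0.0174
```

```bash
python3 -m pendant '[{"rx":-0.06,"ry":0,"rz":0,"tx":0,"ty":0.045,"tz":-0.02,"grip":1}]'
```

```text
time_s: 11.45
ee_pos: [0.5169, 0.091, 0.1518]
eef_rot: [-3.139, -0.002, 1.893]
force: [-8.3, -4.2, -1.2]
grip_width: 0.018
```

```bash
python3 -m pendant '[{"rx":-0.06,"ry":0,"rz":0,"tx":0,"ty":0.045,"tz":-0.02,"grip":1}]'; python3 -c "
from h import *
a=cam('wrist')['pixels']
cv2.imwrite('pics/w18z.png',cv2.resize(a[180:285,380:520],(800,600),interpolation=cv2.INTER_CUBIC))"
```

```text
time_s: 11.53
ee_pos: [0.5174, 0.0912, 0.1517]
eef_rot: [-3.138, -0.002, 1.893]
force: [-6.5, -4.2, -2.2]
grip_width: 0.0175
```

View pics/w18z.png

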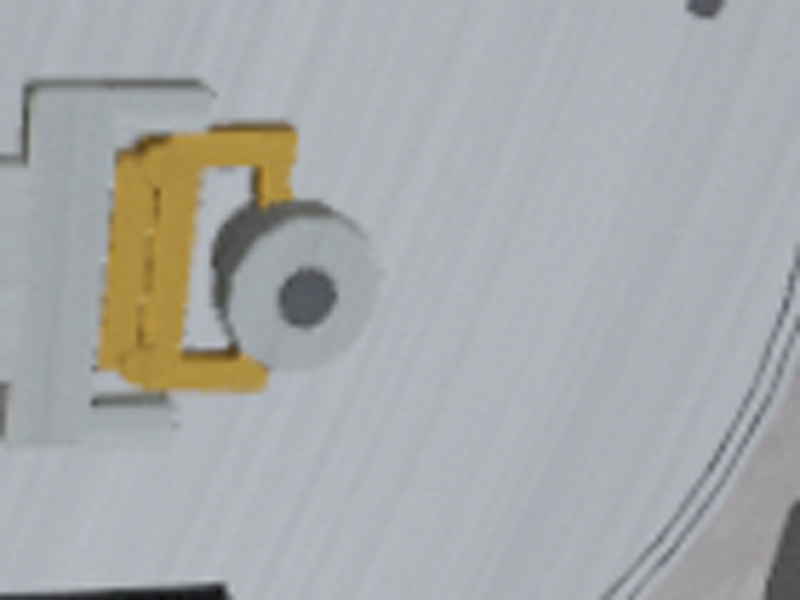

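```bash
python3 -m pendant '[{"rx":-0.08,"ry":-0.02,"rz":0,"tx":0,"ty":0.04,"tz":-0.015,"grip":1}]'
```

```text
time_s: 11.67
ee_pos: [0.5188, 0.0916, 0.152]
eef_rot: [3.14, -0.001, 1.893]
force: [0.0, 0.9, -1.2]
grip_width: 0.0177
```

```bash
python3 -m pendant '[{"rx":-0.08,"ry":-0.02,"rz":0,"tx":0,"ty":0.04,"tz":-0.015,"grip":1}]'
```

```text
time_s: 11.75
ee_pos: [0.5203, 0.0921, 0.1525]
eef_rot: [3.134, 0.0, 1.892]
force: [-10.9, -3.4, 0.7]
grip_width: 0.018
```

```bash
python3 -m pendant '[{"rx":-0.06,"ry":0,"rz":0,"tx":0,"ty":0.04,"tz":-0.015,"grip":1}]'; python3 -c "
from h import *
a=cam('wrist')['pixels']
cv2.imwrite('pics/w19z.png',cv2.resize(a[180:285,380:520],(800,600),interpolation=cv2.INTER_CUBIC))"
```

```text
time_s: 11.83
ee_pos: [0.5207, 0.0923, 0.1525]
eef_rot: [3.135, -0.0, 1.893]
force: [-19.1, -7.0, 4.3]
grip_width: 0.0175
```

View pics/w19z.png

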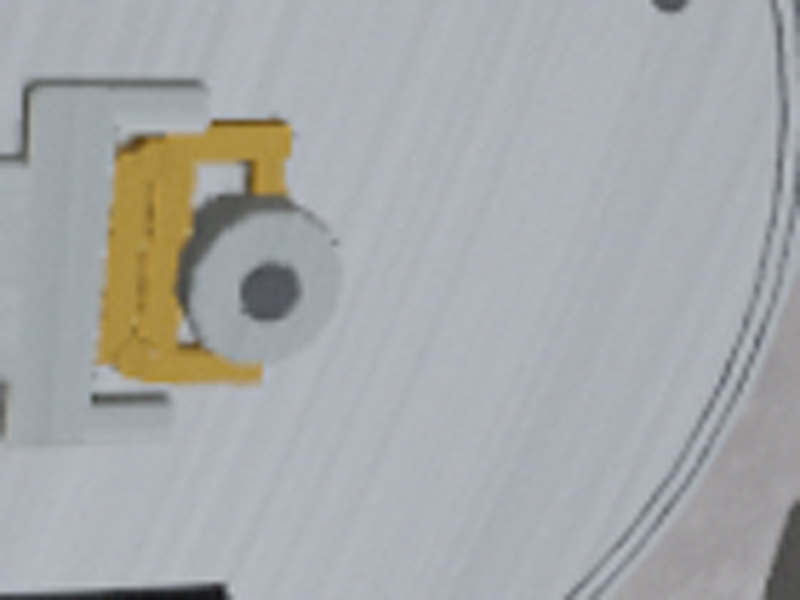

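```bash
python3 -c "
from h import *
o=ctrl.get_obs(); print(o['time_s'],o['force'],o['ee_pos'],o['eef_rot'])"; python3 -m pendant '[{"rx":0,"ry":0,"rz":0,"tx":0,"ty":0.025,"tz":-0.01,"grip":1}]'; python3 -m pendant '[{"rx":0,"ry":0,"rz":0,"tx":0,"ty":0.025,"tz":-0.01,"grip":1}]'
```

```text
11.8833 [-11.35469182  -4.85852798   2.32564773] [0.52064495 0.09226734 0.15249779] [ 3.13518878e+00 -1.27838519e-04  1.89256207e+00]
time_s: 11.97
ee_pos: [0.5208, 0.0923, 0.1525]
eef_rot: [3.138, -0.0, 1.893]
force: [-5.3, -2.2, 0.9]
grip_width: 0.0176
time_s: 12.05
ee_pos: [0.5211, 0.0924, 0.1526]
eef_rot: [3.141, -0.0, 1.893]
force: [-6.7, -3.4, 1.9]
grip_width: 0.0179
```

The clip has snapped home. I'll press once more, held a bit longer at 13–16 N, for margin.

```bash
python3 -m pendant '[{"rx":0,"ry":0,"rz":0,"tx":0,"ty":0.04,"tz":-0.01,"grip":1}]'; python3 -m pendant '[{"rx":0,"ry":0,"rz":0,"tx":0,"ty":0.045,"tz":-0.01,"grip":1}]'
```

```text
time_s: 12.13
ee_pos: [0.5217, 0.0926, 0.1527]
eef_rot: [-3.139, -0.001, 1.893]
force: [-11.5, -4.9, 3.5]
grip_width: 0.0175
time_s: 12.22
ee_pos: [0.5223, 0.0928, 0.1527]
eef_rot: [-3.134, -0.001, 1.893]
force: [-13.0, -5.5, 3.2]
grip_width: 0.0178
```

```bash
python3 -m pendant '[{"rx":0,"ry":0,"rz":0,"tx":0,"ty":0.05,"tz":-0.01,"grip":1}]';python3 -m pendant '[{"rx":0,"ry":0,"rz":0,"tx":0,"ty":0.05,"tz":-0.01,"grip":1}]'
```

```text
time_s: 12.3
ee_pos: [0.5229, 0.093, 0.1526]
eef_rot: [-3.129, -0.001, 1.893]
force: [-13.8, -6.1, 5.1]
grip_width: 0.0177
time_s: 12.38
ee_pos: [0.5235, 0.0932, 0.1525]
eef_rot: [-3.124, -0.002, 1.893]
force: [-16.8, -7.2, 11.8]
grip_width: 0.0176
```

```bash
python3 -m pendant '[{"rx":0,"ry":0,"rz":0,"tx":0,"ty":-0.1,"tz":-0.01,"grip":1},{"rx":-0.05,"ry":0,"rz":0,"tx":0,"ty":-0.1,"tz":-0.01,"grip":1},{"rx":-0.1,"ry":0,"rz":0,"tx":0,"ty":-0.15,"tz":-0.01,"grip":1},{"rx":-0.1,"ry":0,"rz":0,"tx":0,"ty":-0.15,"tz":0,"grip":1},{"rx":0,"ry":0,"rz":0,"tx":0,"ty":0,"tz":0,"grip":1}]'; python3 -c "
from h import *
o=ctrl.get_obs(); print(o['time_s'],o['force'],o['ee_pos'],o['eef_rot'])
cam('wrist','w20.png')
a=cv2.imread('pics/w20.png')
cv2.imwrite('pics/w20z.png',cv2.resize(a[180:285,380:520],(800,600),interpolation=cv2.INTER_CUBIC))"
```

```text
time_s: 12.8
ee_pos: [0.5037, 0.0866, 0.1545]
eef_rot: [3.137, -0.001, 1.893]
force: [-0.9, -0.6, -1.5]
grip_width: 0.0175
12.8 [-0.85896555 -0.6060415  -1.48831695] [0.50374367 0.08660722 0.15452359] [ 3.13733056e+00 -1.08580918e-03  1.89285200e+00]
```

View pics/w20z.png

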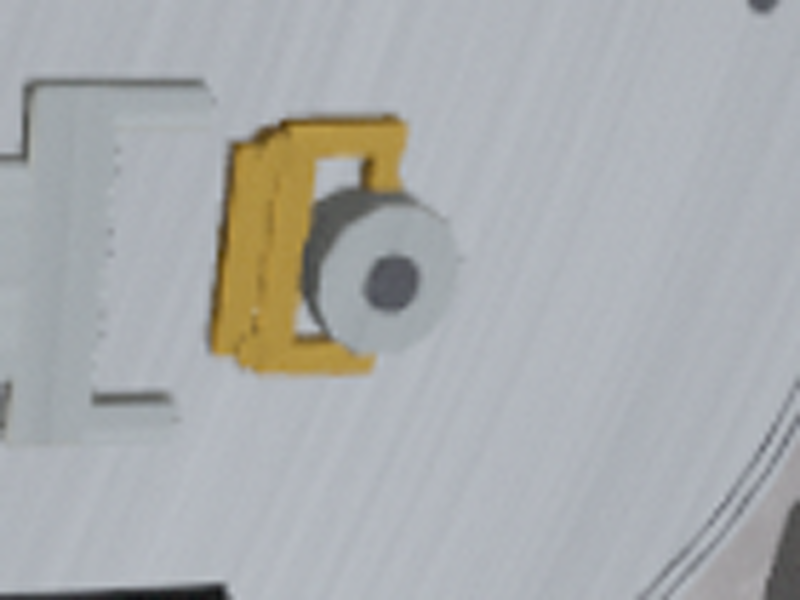

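The clip is on the pin with the bridge against the neck, and the fork is clear. Lift, turn back and return to the mat.

```bash
python3 -m pendant '[{"rx":0.06,"ry":0,"rz":0,"tx":0,"ty":0,"tz":-0.5,"grip":1},{"rx":0,"ry":0,"rz":0,"tx":0,"ty":0,"tz":-0.9,"grip":1},{"rx":0,"ry":0,"rz":0.9,"tx":-0.3,"ty":0,"tz":-0.9,"grip":1},{"rx":0,"ry":0,"rz":0.9,"tx":-0.8,"ty":-0.2,"tz":0,"grip":1},{"rx":0,"ry":0,"rz":0.9,"tx":-0.9,"ty":-0.2,"tz":0,"grip":1},{"rx":0,"ry":0,"rz":0.9,"tx":-0.9,"ty":-0.2,"tz":0,"grip":1},{"rx":0,"ry":0,"rz":0.5,"tx":-0.9,"ty":-0.1,"tz":0,"grip":1},{"rx":0,"ry":0,"rz":0,"tx":-0.9,"ty":0,"tz":0,"grip":1}]'; python3 -c "
from h import *
o=ctrl.get_obs(); print(o['time_s'],o['force'],o['ee_pos'],o['eef_rot'])"
```

```text
time_s: 13.52
ee_pos: [0.504, -0.1053, 0.2532]
eef_rot: [3.136, 0.0, 1.602]
force: [1.9, 0.3, -1.3]
grip_width: 0.0179
13.5167 [ 1.92046955  0.29041484 -1.33943718] [ 0.5040128  -0.10525019  0.25317763] [3.13589989e+00 1.25417567e-04 1.60188432e+00]
```

```bash
python3 -m pendant '[{"rx":0.08,"ry":0,"rz":0.2,"tx":-0.9,"ty":-0.15,"tz":0,"grip":1},{"rx":0,"ry":0,"rz":0,"tx":-0.9,"ty":-0.15,"tz":0,"grip":1},{"rx":0,"ry":0,"rz":0,"tx":-0.9,"ty":-0.15,"tz":0,"grip":1},{"rx":0,"ry":0,"rz":0,"tx":-0.9,"ty":-0.1,"tz":0,"grip":1},{"rx":0,"ry":0,"rz":0,"tx":-0.7,"ty":-0.05,"tz":0,"grip":1},{"rx":0,"ry":0,"rz":0,"tx":-0.4,"ty":0,"tz":0,"grip":1},{"rx":0,"ry":0,"rz":0,"tx":0,"ty":0,"tz":0,"grip":1}]'; python3 -c "
from h import *
o=ctrl.get_obs(); print(o['time_s'],o['force'],o['ee_pos'],o['eef_rot'])
cam('wrist','w21.png')"
```

```text
time_s: 14.1
ee_pos: [0.4805, -0.3096, 0.2546]
eef_rot: [3.137, 0.003, 1.581]
force: [0.6, 0.2, -1.8]
grip_width: 0.0174
14.1 [ 0.58743509  0.19680036 -1.76205443] [ 0.48045762 -0.30961718  0.25456555] [3.13687386 0.00327037 1.58082531]
```

View pics/w21.png

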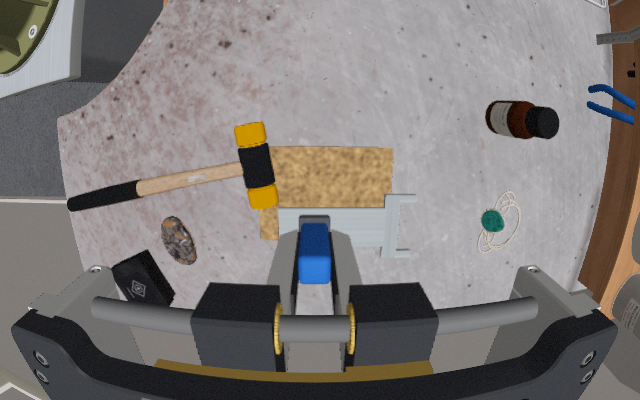

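```bash
python3 -m pendant '[{"rx":0.06,"ry":0.04,"rz":0,"tx":-0.18,"ty":-0.03,"tz":0.3,"grip":1},{"rx":0,"ry":0,"rz":0,"tx":0,"ty":0,"tz":0.7,"grip":1},{"rx":0,"ry":0,"rz":0,"tx":0,"ty":0,"tz":0.7,"grip":1},{"rx":0,"ry":0,"rz":0,"tx":0,"ty":0,"tz":0.5,"grip":1},{"rx":0,"ry":0,"rz":0,"tx":0,"ty":0,"tz":0.1,"grip":1},{"rx":0,"ry":0,"rz":0,"tx":0,"ty":0,"tz":0,"grip":1}]'; python3 -c "
from h import *
o=ctrl.get_obs(); print(o['time_s'],o['force'],o['ee_pos'],o['eef_rot'])
cam('wrist','w22.png')"
```

```text
time_s: 14.65
ee_pos: [0.4805, -0.3122, 0.1572]
eef_rot: [3.141, 0.0, 1.586]
force: [0.3, -1.0, -1.2]
grip_width: 0.0181
14.65 [ 0.33068723 -0.95306042 -1.21874552] [ 0.48045287 -0.31218946  0.15717161] [3.14050710e+00 8.59529152e-05 1.58606343e+00]
```

View pics/w22.png

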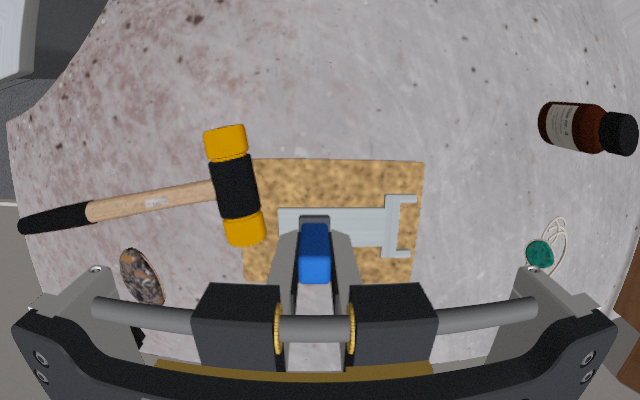

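```bash
python3 -m pendant '[{"rx":0.02,"ry":0,"rz":0,"tx":0,"ty":0,"tz":0.2,"grip":1},{"rx":0,"ry":0,"rz":0,"tx":0,"ty":0,"tz":0.2,"grip":1},{"rx":0,"ry":0,"rz":0,"tx":0,"ty":0,"tz":0.05,"grip":1},{"rx":0,"ry":0,"rz":0,"tx":0,"ty":0,"tz":0,"grip":1}]'; python3 -c "
from h import *
o=ctrl.get_obs(); print(o['time_s'],o['force'],o['ee_pos'],o['eef_rot'])"
```

```text
time_s: 15.03
ee_pos: [0.4819, -0.3121, 0.1414]
eef_rot: [3.138, 0.003, 1.587]
force: [-0.2, 0.1, -1.7]
grip_width: 0.0175
15.0333 [-0.17831944  0.10359044 -1.69775041] [ 0.48187632 -0.31209905  0.14136141] [3.1377562  0.00332459 1.58747294]
```

```bash
python3 -m pendant '[{"rx":0.05,"ry":0.05,"rz":0,"tx":0,"ty":-0.03,"tz":0.06,"grip":1},{"rx":0,"ry":0,"rz":0,"tx":0,"ty":0,"tz":0.05,"grip":1},{"rx":0,"ry":0,"rz":0,"tx":0,"ty":0,"tz":0,"grip":1}]'; python3 -m pendant '[{"rx":0,"ry":0,"rz":0,"tx":0,"ty":0,"tz":0.03,"grip":1},{"rx":0,"ry":0,"rz":0,"tx":0,"ty":0,"tz":0,"grip":1}]'; python3 -c "
from h import *
o=ctrl.get_obs(); print(o['time_s'],o['force'],o['ee_pos'],o['eef_rot'])"
```

```text
time_s: 15.28
ee_pos: [0.4809, -0.3124, 0.1375]
eef_rot: [3.14, 0.0, 1.587]
force: [-0.8, 0.2, -2.4]
grip_width: 0.0173
time_s: 15.45
ee_pos: [0.4809, -0.3125, 0.1365]
eef_rot: [3.14, 0.001, 1.587]
force: [0.1, 1.0, -1.2]
grip_width: 0.0176
15.45 [ 0.07321871  0.96522157 -1.17511581] [ 0.48092537 -0.31254126  0.13650183] [3.13991880e+00 7.74449432e-04 1.58732279e+00]
```

```bash
python3 -m pendant '[{"rx":0.02,"ry":0,"rz":0,"tx":0,"ty":0,"tz":0.03,"grip":1},{"rx":0,"ry":0,"rz":0,"tx":0,"ty":0,"tz":0,"grip":1}]'; python3 -m pendant '[{"rx":0,"ry":0,"rz":0,"tx":0,"ty":0,"tz":0.03,"grip":1}]'; python3 -c "
from h import *
o=ctrl.get_obs(); print(o['time_s'],o['force'],o['ee_pos'],o['eef_rot'])"
```

```text
time_s: 15.62
ee_pos: [0.481, -0.3127, 0.1356]
eef_rot: [3.141, 0.001, 1.587]
force: [-0.9, -0.2, -0.6]
grip_width: 0.0177
time_s: 15.7
ee_pos: [0.4812, -0.3129, 0.1353]
eef_rot: [3.14, 0.002, 1.587]
force: [-8.8, 5.3, 24.3]
grip_width: 0.0175
15.7 [-8.82234772  5.26574436 24.32644311] [ 0.4812242  -0.31287814  0.135322  ] [3.14036920e+00 1.79743750e-03 1.58730994e+00]
```

```bash
python3 -m pendant '[{"rx":0,"ry":0,"rz":0,"tx":0,"ty":0,"tz":-0.01,"grip":1},{"rx":0,"ry":0,"rz":0,"tx":0,"ty":0,"tz":0,"grip":0.6},{"rx":0,"ry":0,"rz":0,"tx":0,"ty":0,"tz":0,"grip":0.32},{"rx":0,"ry":0,"rz":0,"tx":0,"ty":0,"tz":0,"grip":0.32},{"rx":0,"ry":0,"rz":0,"tx":0,"ty":0,"tz":0,"grip":0.32}]'; python3 -c "
from h import *
o=ctrl.get_obs(); print(o['time_s'],o['force'],o['ee_pos'],o['eef_rot'])
cam('wrist','w23.png')"
```

```text
time_s: 16.12
ee_pos: [0.4815, -0.3131, 0.1365]
eef_rot: [3.139, 0.003, 1.587]
force: [0.6, 0.1, -0.5]
grip_width: 0.0311
16.1167 [ 0.58218771  0.05212933 -0.51240004] [ 0.48149874 -0.3130911   0.13647255] [3.13915777e+00 2.72769890e-03 1.58725181e+00]
```

View pics/w23.png

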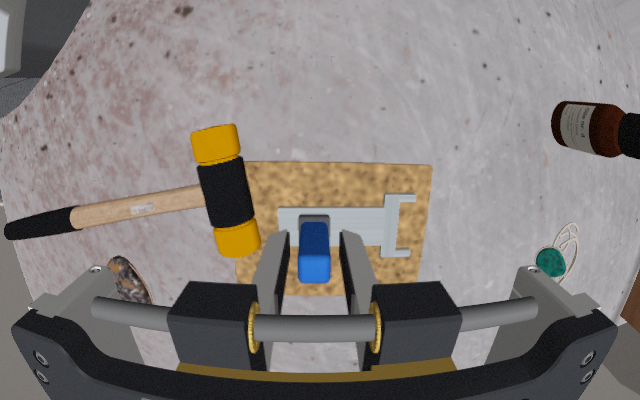

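Released, with the handle midway between the fingers. I'll retreat straight up and check the final state.

```bash
python3 -m pendant '[{"rx":0.03,"ry":0,"rz":0,"tx":0,"ty":0,"tz":-0.3,"grip":0.32},{"rx":0,"ry":0,"rz":0,"tx":0,"ty":0,"tz":-0.5,"grip":0.32},{"rx":0,"ry":0,"rz":0,"tx":0,"ty":0,"tz":-0.7,"grip":0.32},{"rx":0,"ry":0,"rz":0,"tx":0,"ty":0,"tz":-0.9,"grip":0.32},{"rx":0,"ry":0,"rz":0,"tx":0,"ty":0,"tz":-0.9,"grip":0.32},{"rx":0,"ry":0,"rz":0,"tx":0,"ty":0,"tz":-0.5,"grip":0.32},{"rx":0,"ry":0,"rz":0,"tx":0,"ty":0,"tz":0,"grip":0.32},{"rx":0,"ry":0,"rz":0,"tx":0,"ty":0,"tz":0,"grip":0.32}]'; python3 -c "
from h import *
a=cam('wrist','w24.png')['pixels']
b=cam('side','side1.png')['pixels']
t=np.vstack([cv2.resize(b[225:285,250:340],(450,300),interpolation=cv2.INTER_CUBIC),cv2.resize(b[155:215,360:450],(450,300),interpolation=cv2.INTER_CUBIC)])
cv2.imwrite('pics/fin.png',t)"
```

```text
time_s: 16.83
ee_pos: [0.4807, -0.3122, 0.2931]
eef_rot: [-3.138, -0.0, 1.587]
force: [0.1, -0.1, -0.3]
grip_width: 0.0319
```

View pics/fin.png

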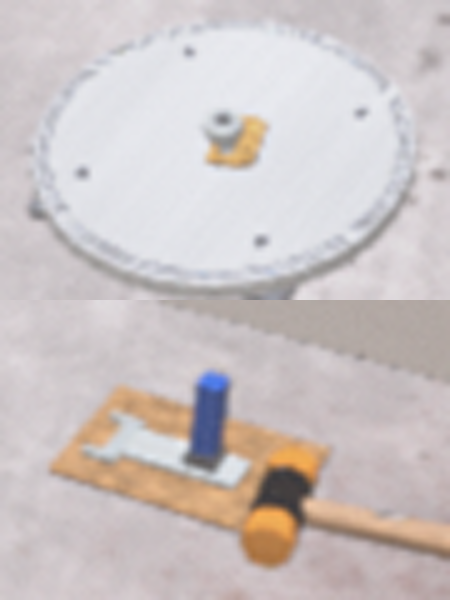

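View pics/w24.png

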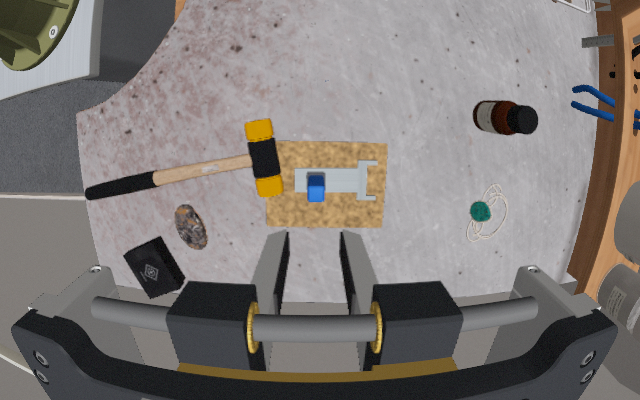

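```bash
python3 - <<'E'
from m import *
# camera pose at w20: rebuild from present relative pose
c=cam('wrist'); o=ctrl.get_obs()
from scipy.spatial.transform import Rotation as Ro
def T(p,r): M=np.eye(4);M[:3,:3]=Ro.from_euler('xyz',r).as_matrix();M[:3,3]=p;return M
TC=np.linalg.inv(T(o['ee_pos'],o['eef_rot']))@np.array(c['world_from_camera'])
p0,r0=[0.50374,0.08661,0.15452],[3.13733,-.00109,1.89285]
c['world_from_camera']=T(p0,r0)@TC
L=run((380,180),5.714,dict(a=(406,122,.027),b=(373,372,.027),s1=(290,119,.027),s2=(262,374,.027),e=(317,158,.027),f=(297,336,.027),back1=(232,145,.026),back2=(213,352,.026),pin=(391,281,.038)),c)
th=r0[2]-np.pi/2;R=np.array([[np.cos(th),np.sin(th)],[-np.sin(th),np.cos(th)]])
for n,k in L.items(): print(n,np.round(k,4),np.round(R@(k[:2]-p0[:2]),4))
E
```

```text
a [0.5961 0.1372 0.027 ] [0.1036 0.0188]
b [0.6081 0.1029 0.027 ] [ 0.1041 -0.0176]
s1 [0.5797 0.1322 0.027 ] [0.0865 0.0192]
s2 [0.5918 0.0979 0.027 ] [ 0.0871 -0.0171]
e [0.5857 0.1286 0.027 ] [0.091  0.0139]
f [0.5942 0.1046 0.027 ] [ 0.0915 -0.0116]
back1 [0.5738 0.1263 0.026 ] [0.079  0.0154]
back2 [0.5838 0.0986 0.026 ] [ 0.0798 -0.014 ]
pin [0.5976 0.1186 0.038 ] [0.0991 0.0006]
```

```bash
python3 -c "
from station import ctrl
print(ctrl.hand_in()); o=ctrl.get_obs(); print(o['time_s'],o['force'])"
```

```text
the job is handed in; nothing more can be done
None
the job is handed in; nothing more can be done
```

The clip is on the pin and the tool is back on the mat; I handed the job in at about 17 s of the allowed 69 s.

**What I did:** I took the fork tool by its handle and slid the clip along an arc so its mouth lined up with the pin. It snapped on at about 11.6 s. I then pressed it against its stop twice and stood the tool back upright on the mat, about 12 mm from its first spot so the fingers stayed clear of the mallet.

**What the last checks showed:**
- **Clip home:** measured in the wrist picture, the clip's seat is about 0.2 mm from the pin's axis along the push and 0.2 mm sideways. The calibration is only good to about 2 mm. The side view shows the clip under the pin's head.
- **Pressing force:** the wrist sensor read about 11 to 20 N in the first press and 12.5 to 18 N in the second, which lasted about 0.3 s. These are horizontal readings at the end of each row, so they could miss a short peak. Near the end the fork tip also rubbed on the disc, so a little of that force was not on the clip.
- **Tool and bystanders:** the tool stands upright and free on the mat. The bottle, bangle and mallet look where they were. The tablet was not in the last wrist view, and I did not re-measure any of them.

One thing looked worse than planned: when I set the tool down, it touched the mat with a brief 24 N downward push before I eased off.

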